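# Gauge a frame bar with the flip stop

## Robot

A 6-joint arm with a two-finger parallel gripper is mounted at the origin on the work surface. World frame = base frame: x ahead of the robot, y to its left, z up, the work surface at z = 0. Lengths are in m, angles in rad, forces in N, time in s.
With the tool pointing down it reaches from about 0.35 to 0.725 m from the base axis. Payload 4.3 kg.
Tool frame: the origin (TCP) lies midway between the tips of the shut fingers; the grasp point (between the pads) lies 19 mm behind it; y points along the fingers, z is the direction in which the jaws open and shut, and the axes are right-handed (so a half turn about y gives the same grasp; the last joint's range is limited). The gripper opens to 85 mm and grips with 20 to 120 N. Pads are 22 mm wide; open, the fingers measure 114 mm over their backs; the gripper's body (76 mm by 85 mm) begins 54 mm behind the grasp point. The pads swing forward as they close: fully open they stand 13 mm farther back than shut.
Start: joints at [-1.368, 0.377, 0.081, 1.274, 0, 1.46], TCP at [0.177, -0.547, 0.231] pointing down, gripper open.
Joint ranges: [-2.72, 2.72], [-0.84, 1.66], [-1.02, 1.22], [-1.77, 2.12], [-1.37, 1.28], [-3.14, 3.14]. Speed limits (rad/s): [2.57, 2.57, 3.14, 3.14, 3.14, 3.14].

## Interface

Orientations are given as a unit quaternion [w, x, y, z].
In Python, from bench import r, optics, workorder gives the robot as it stands. The module is installed in compiled form; this text tells all that it offers.
- The arm moves only by the tool arm_command, never from a script. Its argument "series" is a list of rows, each an object of numbers: "tx", "ty", "tz": the shift along the tool's x, y, z in m; "ax", "ay", "az": the turn, a rotation vector about the tool's x, y, z in rad; "gripper": the finger opening in m, from 0 to 0.0854. A call has 1 to 8 rows; each row shifts and turns the commanded pose from where the row before left it, along the tool's axes as they then stand; what a row does not reach is not made up. A row lasts 1/10 s, in which the tool goes at most 50 mm and 8.59 degrees, less where a joint would pass 70% of its speed; a pose out of reach is approached as far as the arm can. A call is refused whole if a number of a shift passes 0.05 or a number of a turn 0.15, either way. A call with a gripper value outside its range is refused whole. The fingers move at their own pace and stop on an object; "squeeze" is the grip in N (left out, the last holds). Time passes only in rows, so rows that do not move let the fingers close. It gives the time, the measured TCP pose, the force and the opening at its end, in the units of the state.
- r.observe(): the state, without advancing time (a new reading comes with each control period).
- optics.read_camera(name): name is "scene" or "top" or "wrist"; returns a dict with "color" (420x560x3 uint8, red, green, blue), "mtx" (3x3 intrinsics, pixels), "R" (3x3) and "t" (3): a world point X has camera coordinates R X + t. Camera axes: x right, y down, z forward; pixel columns grow to the right and rows downward; lengths in m; the calibration is good to about 2 mm. A picture is of the moment at which its call begins. There is no depth.
- workorder.hand_in(): hands the job in, once; it reports no verdict.
The state is a dict: "clock": time; "joint_positions": joint angles; "qvel": joint speeds; "joint_efforts": joint torques, N m; "ee_pos": TCP position; "orientation": TCP orientation; "wrist_force": force on the tool from outside, world axes, zero at the start; "ft_torque": the same for the moment, N m; "gripper_width": finger opening in m.
Only numpy, scipy, OpenCV 4.12 (cv2) and the standard library are available. Lean on these libraries where they do the work, as an engineer would, in place of code of your own. Each camera call takes 0.05 s, during which the arm holds its last target.

## Task

Flip the yellow stop fully down, then push the aluminium bar so that it lies flush along the fence and its end bears on the brass stop screw; keep it pressed there lightly, never hard, for about half a second. Then flip the stop back up past upright, leaving the bar where it was gauged, let go, and leave the other parts on the bench alone.

Things in the scene. Friction and masses are not known exactly. Their poses are not given: they have to be found in the camera images.
- fence: Sawing fence, fixed. Plywood base plate (bed) 150 (own x) x 500 (own y) x 12 mm thick; on it a green fence strip along own y: own x +20 to +45 mm, own z 12 to 42 mm. Origin: centre of the plate's underside; own x points from the bar side to the fence, z up. The bar goes against the face at own x = +20 mm; the stop is towards the own +y end and the bar must travel along own +y.
- hinge (a point): Hinge axis of the flip stop (a pin along fence y), at the middle of the dark saddle fixed on the fence top: fence x +32.5 mm, z 64 mm. The middle of the yellow arm (y) is here. The saddle is 44 mm long in y, from the fence top to 8 mm above the pin, 16 mm either side of it in x (clamp knob to 32 mm behind it, low).
- flip (a joint): Angle of the flip stop, rad: 0 = fully down (yellow arm level, reaching from the hinge towards fence -x over the bed), 1.57 = arm straight up, 2.0 = end of travel, leaning back. The hinge is stiff (0.14 N m) and the stop stays where it is left; press it down to seat it at 0. Starts at 1.7 to 1.95.
- grip (a point): Grip point on the axis of the stop's black round handle rod, 12 mm in diameter, along fence y, 75 mm from the hinge axis, 38 mm to fence +y of the arm's middle. The bare rod runs from 28 mm on this point's -y side (the arm's side) to 24 mm on its +y side. At joint angle a the rod lies 75*cos(a) mm to fence -x of the hinge and 75*sin(a) mm above it.
- bar_mid (a point): Centre of the aluminium frame bar, 40 wide (own x) x 150 long (own y) x 30 mm high, 0.2 to 0.4 kg, loose on the bed a few mm to 15 mm short of the fence face and well short of the stop. Its own y is within 0.1 rad of the fence's own y. Sliding it on the bed takes up to about 5 N.
- bar_end (a point): Centre of the bar's end face that must bear on the stop screw (75 mm to own +y from the bar's centre).
- supply: Bystander: grey louvred power supply, 100 x 45 x 90 mm, standing on the bench to the left of the fence. Origin: centre of underside.
- relay: Bystander: grey relay module, 70 x 40 x 60 mm, standing to the right of the fence. Origin: centre of underside.
- foot: Bystander: black levelling foot, 48 mm across, 50 mm high, beyond the fence. Origin: centre of underside.
- stop: The flip stop; origin on the hinge axis at the arm's middle. Yellow arm with a foot 18 x 20 mm hanging 32.5 mm out from the hinge, to 4 mm above the bed when down. From the foot's fence -y face (10 mm from the middle) a brass screw, flat 13 mm head, sticks out 6 to 18 mm: set anew each time, not measured, find it by touch. Down: its axis is at fence x 0, 15 mm above the bed. Rigid; over 22 N spoils it.
Things that resemble listed ones, but are neither listed nor needed, are in the scene too. Of the things like the part that bears bar_mid, leave any that is pink; of the rest the smaller one is meant.

How it is judged:
By the outcome, as a careful person would: the job done as asked, in the order asked, and still so for the second after the job is handed in, with the robot touching nothing.
It also fails if it takes over 72 s, if anything falls off the work surface, if the arm or the gripper's body presses on something with over 40 N, if the wrist force passes 120 N, or if a joint passes its speed limit or range.

## Working session

There is one attempt and no reset: what is moved stays moved. The work goes in short steps, Python scripts to look and compute and a tool call to move; the robot and the scene stay as the last step left them, time stands still between calls to the robot, and variables do not carry over. Pictures are saved under pics/ and viewed, and the job is handed in when it is done.

Besides the shell and the picture viewer there is one more tool, called after "Call:" as name([rows], argument=value, ...), one row to a line, values as JSON. arm_command: Moves the arm, as the interface text tells. Its arguments: {"type":"object","properties":{"series":{"type":"array"},"squeeze":{"type":"number"}},"required":["series"]}

```bash
mkdir -p pics
python3 - <<'E'
from bench import r,optics,workorder
import cv2,pickle
s=r.observe();print(s)
for n in("scene","top"):
    c=optics.read_camera(n);pickle.dump(c,open(n+'.pkl','wb'));cv2.imwrite(f'pics/{n}0.png',c['color'][:,:,::-1]);print(n,c['mtx'],c['R'],c['t'])
E
```

```text
{'clock': 0.0, 'joint_positions': array([-1.36830895e+00,  3.78099042e-01,  7.96245886e-02,  1.27437666e+00,
        2.22016254e-05,  1.46053578e+00]), 'qvel': array([-2.91694321e-04, -2.63789486e-04, -9.80605360e-05, -1.15796816e-03,
        9.58932716e-04, -2.37888628e-04]), 'joint_efforts': array([ 7.86720193e-04, -4.63601589e+01,  2.69876200e+01,  2.08346103e-02,
        7.93341073e-07, -4.28921112e-06]), 'ee_pos': array([ 0.1768158 , -0.54645895,  0.23033981]), 'orientation': array([ 0.11009729, -0.11014858,  0.69920471, -0.69775258]), 'wrist_force': array([-0.07951197, -0.32567198, -0.10208595]), 'ft_torque': array([ 0.03215375,  0.04125277, -0.02550005]), 'gripper_width': 0.08549713238906313}
scene [[380.33794288   0.         279.0075537 ]
 [  0.         380.33794288 211.51583649]
 [  0.           0.           1.        ]] [[-0.35785086  0.93376878 -0.00431629]
 [ 0.73009229  0.27690757 -0.62472991]
 [-0.58215807 -0.22671143 -0.78082899]] [ 0.20039248 -0.35258288  1.29916423]
top [[508.80711125   0.         281.26999459]
 [  0.         508.80711125 208.43561496]
 [  0.           0.           1.        ]] [[-0.02778602 -0.99959852 -0.00554448]
 [-0.99691394  0.02811793 -0.07329382]
 [ 0.07342029  0.00349083 -0.99729498]] [0.02842569 0.54321941 1.40317641]
```

View pics/scene0.png

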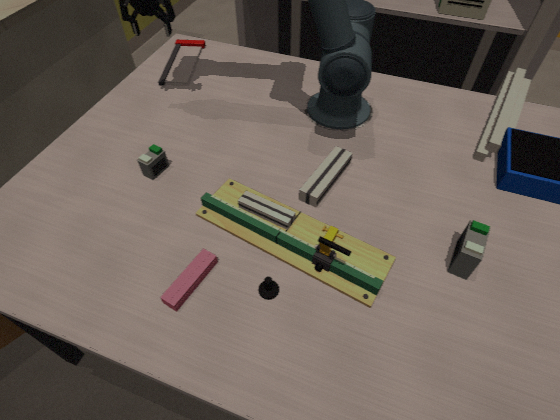

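View pics/top0.png

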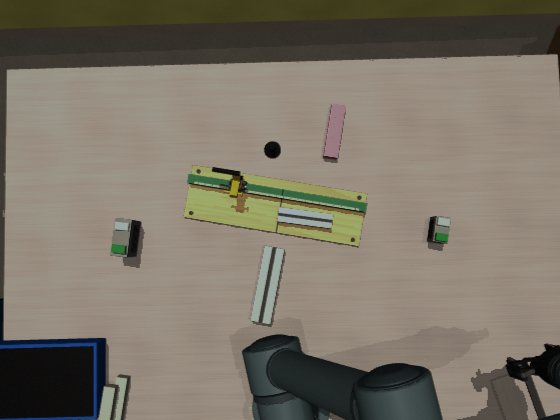

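```bash
cat > h.py <<'E'
import numpy as np,pickle,cv2
def load(n): return pickle.load(open(n+'.pkl','rb'))
def cast(c,px,z):
    R,t,K=c['R'],c['t'],c['mtx']
    o=-R.T@t; d=R.T@np.linalg.solve(K,[px[0],px[1],1.]); return o+d*(z-o[2])/d[2]
def proj(c,X):
    p=c['mtx']@(c['R']@np.asarray(X)+c['t']); return p[:2]/p[2]
E
python3 - <<'E'
from h import *
c=load('top');im=c['color'][:,:,::-1]
cv2.imwrite('pics/topc.png',cv2.resize(im[155:255,175:375],None,fx=4,fy=4,interpolation=cv2.INTER_CUBIC))
c=load('scene');im=c['color'][:,:,::-1]
cv2.imwrite('pics/scenec.png',cv2.resize(im[170:310,190:400],None,fx=3.8,fy=3.8,interpolation=cv2.INTER_CUBIC))
E
```

```text
(no output)
```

View pics/topc.png

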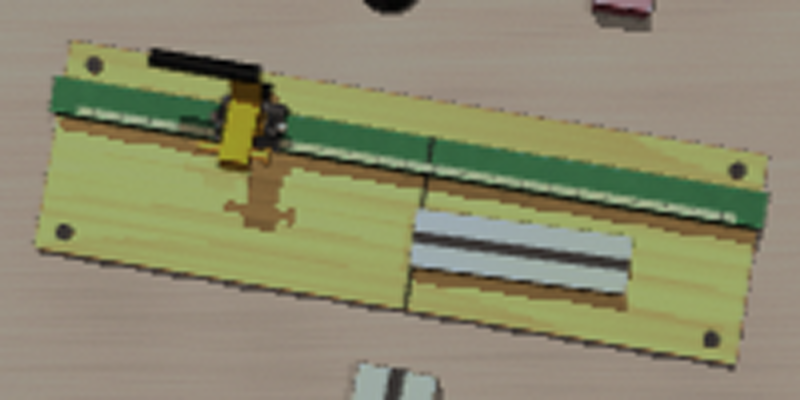

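View pics/scenec.png

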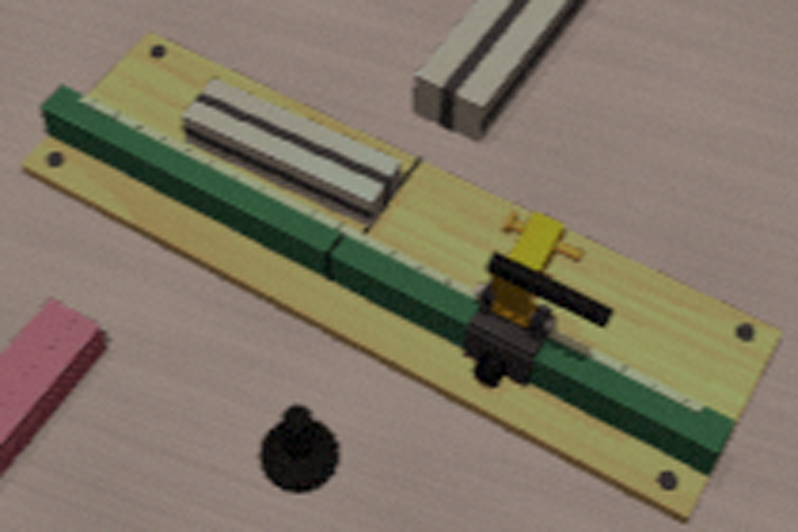

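Run:
```python
from h import *
def un(p,x0,y0,f): return ((p[0]+.5)/f-.5+x0,(p[1]+.5)/f-.5+y0)
T=load('top');S=load('scene')
tc=[cast(T,un(p,175,155,4),.012) for p in[(70,42),(768,156),(735,365),(38,250)]]
sc=[cast(S,un(p,190,170,3.8),.012) for p in[(686,518),(22,168),(150,36),(780,335)]]
for q in (tc,sc):
    q=np.array(q)[:,:2];print(np.round(q,4).tolist(),q.mean(0),[np.linalg.norm(q[i]-q[i-1]).round(4) for i in range(4)])
    d=(q[0]-q[1])+(q[3]-q[2]); print('yaw of own y', np.degrees(np.arctan2(d[1],d[0]))-90)
# bar top
tb=[cast(T,un(p,175,155,4),.042) for p in[(416,210),(632,237),(627,294),(411,267)]]
q=np.array(tb)[:,:2];print(q,q.mean(0),[np.linalg.norm(q[i]-q[i-1]).round(4) for i in range(4)]);d=(q[0]-q[1])+(q[3]-q[2]);print(np.degrees(np.arctan2(d[1],d[0]))-90)
sb=[cast(S,un(p,190,170,3.8),.042) for p in[(382,208),(183,120),(212,80),(400,168)]]
q=np.array(sb)[:,:2];print(q,q.mean(0),[np.linalg.norm(q[i]-q[i-1]).round(4) for i in range(4)]);d=(q[0]-q[1])+(q[3]-q[2]);print(np.degrees(np.arctan2(d[1],d[0]))-90)
```

```text
[[0.6745, 0.2623], [0.5794, -0.2282], [0.4334, -0.1993], [0.5276, 0.287]] [0.55373748 0.03045066] [np.float64(0.149), np.float64(0.4997), np.float64(0.1488), np.float64(0.4954)]
yaw of own y -10.965919374933321
[[0.6788, 0.2601], [0.5868, -0.2248], [0.442, -0.1965], [0.5358, 0.2885]] [0.56085559 0.03182196] [np.float64(0.1457), np.float64(0.4935), np.float64(0.1476), np.float64(0.494)]
yaw of own y -10.840659489288257
[[ 0.54600723  0.02031493]
 [ 0.52320841 -0.1276265 ]
 [ 0.48414473 -0.12282077]
 [ 0.506836    0.02482624]] [ 0.51504909 -0.05132653] [np.float64(0.0394), np.float64(0.1497), np.float64(0.0394), np.float64(0.1494)]
-8.748993599345027
[[ 0.5522015   0.02668628]
 [ 0.52997007 -0.12578598]
 [ 0.48952835 -0.12223969]
 [ 0.516827    0.02657406]] [ 0.52213173 -0.04869134] [np.float64(0.0354), np.float64(0.1541), np.float64(0.0406), np.float64(0.1513)]
-9.33566692434799
```

```bash
cat >> h.py <<'E'
from scipy.spatial.transform import Rotation as Ro
def un(p,x0,y0,f): return ((p[0]+.5)/f-.5+x0,(p[1]+.5)/f-.5+y0)
def rot(q): return Ro.from_quat([q[1],q[2],q[3],q[0]])
E
python3 - <<'E'
from h import *
from bench import r,optics
s=r.observe();print(rot(s['orientation']).as_matrix().round(3))
T=load('top');S=load('scene')
# rod ends tri
def tri(a,b):
    A=[]
    for c,p in((T,a),(S,b)):
        P=c['mtx']@np.c_[c['R'],c['t']];A+=[p[0]*P[2]-P[0],p[1]*P[2]-P[1]]
    X=np.linalg.svd(np.array(A))[2][-1];X=X[:3]/X[3];return X,proj(T,X)-a,proj(S,X)-b
for a,b in(((150,57),(607,316)),((261,75),(493,263)),((70,42),(686,518)),((768,156),(22,168)),((735,365),(150,36)),((38,250),(780,335))):
    print(tri(un(a,175,155,4),un(b,190,170,3.8)))
print(proj(T,s['ee_pos']),proj(S,s['ee_pos']))
c=optics.read_camera('wrist');cv2.imwrite('pics/w0.png',c['color'][:,:,::-1]);R=rot(s['orientation']).as_matrix();print(R.T@c['R'].T, R.T@(-c['R'].T@c['t']-s['ee_pos']))
E
```

```text
[[-0.951 -0.     0.308]
 [-0.308  0.002 -0.951]
 [-0.    -1.    -0.002]]
(array([0.64306912, 0.18789688, 0.13540648]), array([ 0.31917937, -0.07137669]), array([0.7318486, 0.0457684]))
(array([0.62962538, 0.11789404, 0.13136779]), array([-0.13518355,  0.03817974]), array([-0.30666916, -0.01809398]))
(array([0.67552609, 0.26218465, 0.00679076]), array([ 0.36708997, -0.06446979]), array([0.83945825, 0.05718079]))
(array([ 0.58046103, -0.22998337,  0.00212534]), array([ 0.04482513, -0.02569791]), array([0.09745822, 0.00275107]))
(array([ 0.43351541, -0.20108903,  0.00188936]), array([ 0.1094057 , -0.05400685]), array([0.21335676, 0.00750914]))
(array([0.52825477, 0.28935583, 0.00109146]), array([-0.07193627,  0.00936965]), array([-0.14652056, -0.01120723]))
[525.50067827 352.20715695] [154.18283589  38.46204155]
[[ 6.71750032e-04  9.63609428e-01  2.67313335e-01]
 [-1.47313974e-04 -2.67313297e-01  9.63609661e-01]
 [ 9.99999764e-01 -6.86683811e-04 -3.76145814e-05]] [-0.0672575  -0.14389819 -0.00102576]
```

Call:
arm_command([
  {"tx": -0.036,"ty": -0.0044,"tz": -0.031},
  {"tx": -0.036,"ty": -0.0044,"tz": -0.031},
  {"tx": -0.036,"ty": -0.0044,"tz": -0.031},
  {"tx": -0.036,"ty": -0.0044,"tz": -0.031},
  {"tx": -0.036,"ty": -0.0044,"tz": -0.031},
  {"tx": -0.036,"ty": -0.0044,"tz": -0.031},
  {"tx": -0.036,"ty": -0.0044,"tz": -0.031},
  {"tx": -0.036,"ty": -0.0044,"tz": -0.031},
])

```text
$.series[0]: bad value
```

Call:
arm_command([
  {"tx": -0.036,"ty": -0.0044,"tz": -0.031},
  {"tx": -0.036,"ty": -0.0044,"tz": -0.031},
  {"tx": -0.036,"ty": -0.0044,"tz": -0.031},
  {"tx": -0.036,"ty": -0.0044,"tz": -0.031},
  {"tx": -0.036,"ty": -0.0044,"tz": -0.031},
  {"tx": -0.036,"ty": -0.0044,"tz": -0.031},
  {"tx": -0.036,"ty": -0.0044,"tz": -0.031},
  {"tx": -0.036,"ty": -0.0044,"tz": -0.031},
])

```text
$.series[0]: bad value
```

Call:
arm_command([
  {"ay": -0.14},
  {"ay": -0.14},
  {"ay": -0.14},
  {"ay": -0.14},
  {"ay": -0.14},
  {"ay": -0.14},
  {"ay": -0.14},
  {"ay": -0.086},
])

```text
$.series[0]: bad value
```

```bash
cat > w.py <<'E'
import sys
from h import *
from bench import r,optics
s=r.observe();print(s['clock'],s['ee_pos'].round(4),s['wrist_force'].round(2),s['gripper_width'],s['joint_positions'].round(2));print(rot(s['orientation']).as_matrix().round(3))
c=optics.read_camera(sys.argv[1]);pickle.dump(c,open(sys.argv[2]+'.pkl','wb'));cv2.imwrite('pics/'+sys.argv[2]+'.png',c['color'][:,:,::-1])
E
python3 w.py wrist w1
```

```text
0.15 [ 0.1768 -0.5466  0.2306] [-0.52  0.69  0.45] 0.08534352950849818 [-1.37  0.38  0.08  1.27 -0.    1.46]
[[-0.951 -0.     0.308]
 [-0.308  0.002 -0.951]
 [-0.    -1.    -0.002]]
```

View pics/w1.png

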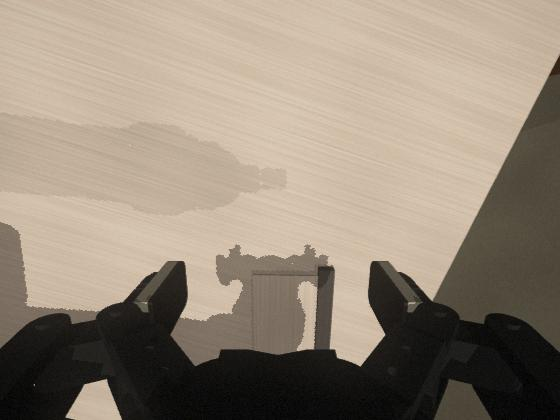

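Call:
arm_command([
  {"tx": -0.036,"ty": -0.0044,"tz": -0.031,"ax": 0,"ay": 0,"az": 0,"gripper": 0.085},
])

```text
clock: 0.3
ee_pos: [0.1999, -0.5094, 0.2341]
orientation: [-0.108, 0.109, -0.699, 0.699]
wrist_force: [2.4, 1.4, 0.0]
gripper_width: 0.085
```

Call:
arm_command([
  {"tx": -0.036,"ty": -0.0044,"tz": -0.031,"ax": 0,"ay": 0,"az": 0,"gripper": 0.085},
  {"tx": -0.036,"ty": -0.0044,"tz": -0.031,"ax": 0,"ay": 0,"az": 0,"gripper": 0.085},
  {"tx": -0.036,"ty": -0.0044,"tz": -0.031,"ax": 0,"ay": 0,"az": 0,"gripper": 0.085},
  {"tx": -0.036,"ty": -0.0044,"tz": -0.031,"ax": 0,"ay": 0,"az": 0,"gripper": 0.085},
  {"tx": -0.036,"ty": -0.0044,"tz": -0.031,"ax": 0,"ay": 0,"az": 0,"gripper": 0.085},
  {"tx": -0.036,"ty": -0.0044,"tz": -0.031,"ax": 0,"ay": 0,"az": 0,"gripper": 0.085},
  {"tx": -0.036,"ty": -0.0044,"tz": -0.031,"ax": 0,"ay": 0,"az": 0,"gripper": 0.085},
  {"tx": -0.036,"ty": -0.0044,"tz": -0.031,"ax": 0,"ay": 0,"az": 0,"gripper": 0.085},
])

```text
clock: 1.1
ee_pos: [0.3999, -0.1802, 0.2711]
orientation: [-0.11, 0.11, -0.698, 0.699]
wrist_force: [0.2, -0.5, 0.4]
gripper_width: 0.0851
```

Call:
arm_command([
  {"tx": -0.036,"ty": -0.0044,"tz": -0.031,"ax": 0,"ay": 0,"az": 0,"gripper": 0.085},
  {"tx": -0.036,"ty": -0.0044,"tz": -0.031,"ax": 0,"ay": 0,"az": 0,"gripper": 0.085},
  {"tx": -0.036,"ty": -0.0044,"tz": -0.031,"ax": 0,"ay": 0,"az": 0,"gripper": 0.085},
  {"tx": -0.036,"ty": -0.0044,"tz": -0.031,"ax": 0,"ay": 0,"az": 0,"gripper": 0.085},
  {"tx": -0.036,"ty": -0.0044,"tz": -0.031,"ax": 0,"ay": 0,"az": 0,"gripper": 0.085},
  {"tx": -0.036,"ty": -0.0044,"tz": -0.031,"ax": 0,"ay": 0,"az": 0,"gripper": 0.085},
  {"tx": -0.036,"ty": -0.0044,"tz": -0.031,"ax": 0,"ay": 0,"az": 0,"gripper": 0.085},
])

```text
clock: 1.8
ee_pos: [0.573, 0.104, 0.3017]
orientation: [-0.11, 0.11, -0.698, 0.699]
wrist_force: [0.9, -1.4, 0.1]
gripper_width: 0.0851
```

Call:
arm_command([
  {"tx": 0,"ty": 0,"tz": 0,"ax": 0,"ay": -0.14,"az": 0,"gripper": 0.085},
  {"tx": 0,"ty": 0,"tz": 0,"ax": 0,"ay": -0.14,"az": 0,"gripper": 0.085},
  {"tx": 0,"ty": 0,"tz": 0,"ax": 0,"ay": -0.14,"az": 0,"gripper": 0.085},
  {"tx": 0,"ty": 0,"tz": 0,"ax": 0,"ay": -0.14,"az": 0,"gripper": 0.085},
  {"tx": 0,"ty": 0,"tz": 0,"ax": 0,"ay": -0.14,"az": 0,"gripper": 0.085},
  {"tx": 0,"ty": 0,"tz": 0,"ax": 0,"ay": -0.14,"az": 0,"gripper": 0.085},
  {"tx": 0,"ty": 0,"tz": 0,"ax": 0,"ay": -0.14,"az": 0,"gripper": 0.085},
  {"tx": 0,"ty": 0,"tz": 0,"ax": 0,"ay": -0.086,"az": 0,"gripper": 0.085},
])

```text
clock: 2.6
ee_pos: [0.5722, 0.102, 0.3014]
orientation: [0.451, -0.451, 0.545, -0.545]
wrist_force: [0.0, 0.0, 0.4]
gripper_width: 0.085
```

```bash
python3 w.py wrist w1
```

```text
2.6 [0.5722 0.102  0.3014] [0.02 0.02 0.42] 0.08499669984876465 [ 0.07  0.39  0.28  1.46 -0.    1.83]
[[-0.186 -0.001  0.982]
 [-0.982 -0.    -0.186]
 [ 0.    -1.    -0.001]]
```

View pics/w1.png

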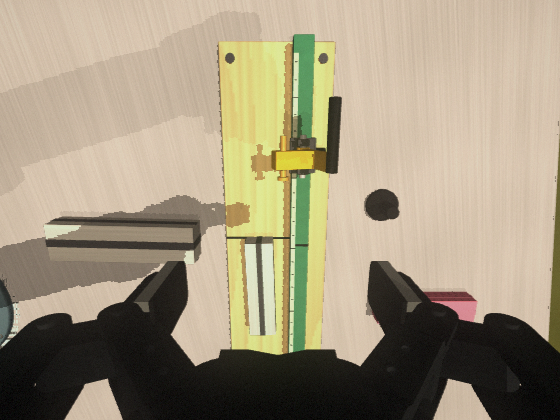

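Run:
```python
from h import *
c=load('w1');im=c['color'][:,:,::-1]
cv2.imwrite('pics/w1c.png',cv2.resize(im[30:350,210:350],None,fx=2.4,fy=2.4,interpolation=cv2.INTER_CUBIC)[:768].copy() if 0 else cv2.resize(im[30:230,205:365],None,fx=3,fy=3,interpolation=cv2.INTER_CUBIC))
cv2.imwrite('pics/w1d.png',cv2.resize(im[220:370,210:340],None,fx=4,fy=4,interpolation=cv2.INTER_CUBIC))
```

```text
(no output)
```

View pics/w1c.png

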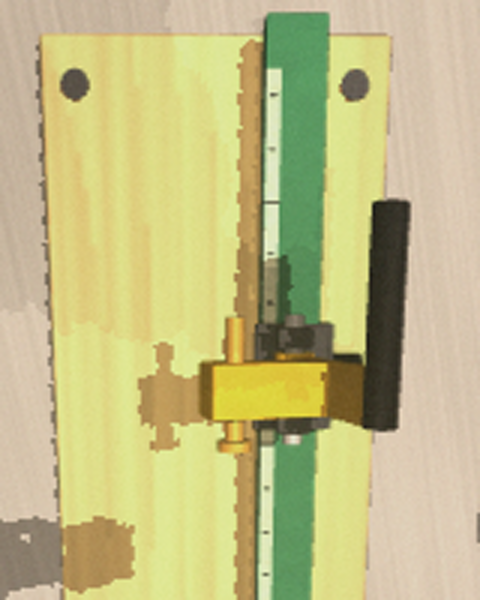

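View pics/w1d.png

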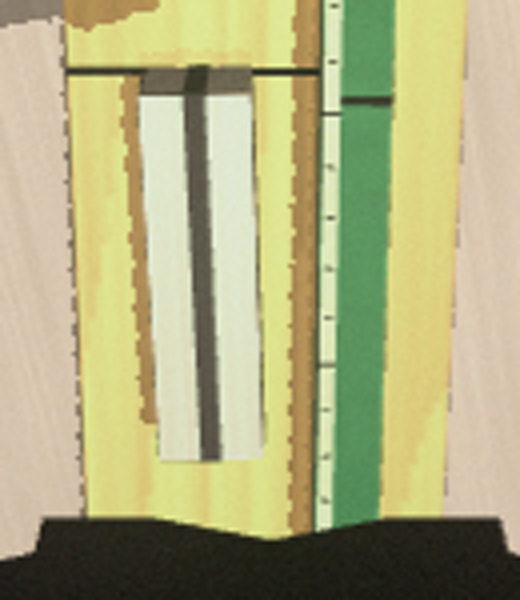

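Run:
```python
from h import *
c=load('w1');C=lambda p,z:cast(c,un(p,205,30,3),z)[:2]; D=lambda p,z:cast(c,un(p,210,220,4),z)[:2]
def ang(a,b):d=a-b;return np.degrees(np.arctan2(d[1],d[0]))-90
bl,br=C((42,35),.012),C((390,36),.012)
l2=D((85,515),.012); r2=D((443,515),.012)
fa,fb=C((328,14),.042),D((380,515),.042)
print('corners',bl,br,np.linalg.norm(bl-br),'yaw',ang(bl,l2),ang(br,r2),'fencetop +x edge',ang(fa,fb))
yaw=np.radians(np.mean([ang(bl,l2),ang(br,r2),ang(fa,fb)]))
ex=np.array([np.cos(yaw),np.sin(yaw)]);ey=np.array([-ex[1],ex[0]])
o=(bl+br)/2-.25*ey;print('yaw',yaw,np.degrees(yaw),'o',o)
F=lambda p:np.array([(p-o)@ex,(p-o)@ey]).round(4)
print('edge',F(bl),F(l2),F(br),F(r2),'fence top edge y end (x45)',F(fa),F(fb),'inner',F(C((266,14),.042)),F(D((316,515),.042)))
b=[D(p,.042) for p in((138,95),(252,95),(264,460),(159,460))]
print('bar',[F(p) for p in b],F(np.mean(b,0)),ang(b[0]+b[1],b[2]+b[3]))
print('rod',F(C((391,200),.135)),F(C((381,430),.135)),'yellow arm tip',F(C((205,362),.12)),F(C((213,420),.12)))
print('seam',F(D((66,70),.012)),F(D((320,74),.012)))
print('screw head',F(C((218,447),.13)),F(C((250,447),.13)), 'foot',F(C((240,420),.13)))
```

```text
corners [0.53054392 0.28877561] [0.67556314 0.26072245] 0.14770766371841254 yaw -11.191303444636006 -10.884728709218706 fencetop +x edge -10.863723840088
yaw -0.19163573229927922 -10.97991866464757 o [0.5554373  0.02932553]
edge [-0.0739  0.25  ] [-0.0756 -0.2125] [0.0739 0.25  ] [ 0.0746 -0.2118] fence top edge y end (x45) [0.0441 0.2503] [ 0.045  -0.1874] inner [0.0197 0.2502] [ 0.02   -0.1875]
bar [array([-0.045 , -0.0128]), array([-0.0049, -0.0127]), array([-0.0004, -0.1625]), array([-0.0408, -0.1627])] [-0.0227 -0.0877] -9.309944649954787
rod [0.0562 0.1729] [0.0567 0.0998] yellow arm tip [-0.0031  0.1212] [-0.0003  0.101 ]
seam [-0.0753 -0.0145] [ 0.0203 -0.0157]
screw head [0.0015 0.093 ] [0.0126 0.093 ] foot [0.009  0.1023]
```

Call:
arm_command([
  {"tx": -0.028,"ty": 0,"tz": 0.018,"ax": 0,"ay": 0.004,"az": 0,"gripper": 0.05},
  {"tx": -0.028,"ty": 0,"tz": 0.018,"ax": 0,"ay": 0,"az": 0,"gripper": 0.05},
  {"tx": -0.028,"ty": 0,"tz": 0.018,"ax": 0,"ay": 0,"az": 0,"gripper": 0.05},
  {"tx": 0,"ty": 0.04,"tz": 0,"ax": 0,"ay": 0,"az": 0,"gripper": 0.05},
  {"tx": 0,"ty": 0.04,"tz": 0,"ax": 0,"ay": 0,"az": 0,"gripper": 0.05},
  {"tx": 0,"ty": 0.02,"tz": 0,"ax": 0,"ay": 0,"az": 0,"gripper": 0.05},
  {"tx": 0,"ty": 0,"tz": 0,"ax": 0,"ay": 0,"az": 0,"gripper": 0.05},
])

```text
clock: 3.35
ee_pos: [0.6388, 0.1736, 0.1971]
orientation: [0.446, -0.451, 0.548, -0.545]
wrist_force: [-0.1, 1.0, -0.6]
gripper_width: 0.0498
```

```bash
python3 w.py wrist w2
```

```text
3.35 [0.6388 0.1736 0.1971] [-0.08  1.01 -0.61] 0.04983463735683019 [ 0.17  0.58  0.32  1.32 -0.    1.94]
[[-0.196 -0.008  0.981]
 [-0.981 -0.002 -0.196]
 [ 0.003 -1.    -0.008]]
```

View pics/w2.png

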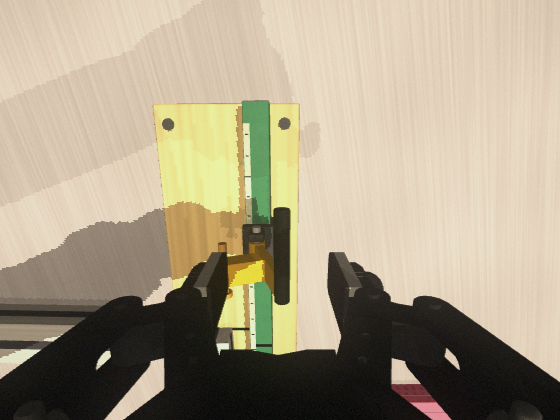

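Call:
arm_command([
  {"tx": 0,"ty": 0.03,"tz": 0.001,"ax": 0,"ay": 0,"az": 0,"gripper": 0.05},
  {"tx": 0,"ty": 0.03,"tz": 0.001,"ax": 0,"ay": 0,"az": 0,"gripper": 0.05},
  {"tx": 0,"ty": 0.019,"tz": 0,"ax": 0,"ay": 0,"az": 0,"gripper": 0.05},
  {"tx": 0,"ty": 0,"tz": 0,"ax": 0,"ay": 0,"az": 0,"gripper": 0.05},
])

```text
clock: 3.8
ee_pos: [0.6426, 0.1733, 0.1216]
orientation: [0.448, -0.449, 0.547, -0.546]
wrist_force: [-0.5, -0.0, -0.0]
gripper_width: 0.0499
```

Call:
arm_command([
  {"tx": 0,"ty": 0,"tz": 0,"ax": 0,"ay": 0,"az": 0,"gripper": 0.005},
  {"tx": 0,"ty": 0,"tz": 0,"ax": 0,"ay": 0,"az": 0,"gripper": 0.005},
  {"tx": 0,"ty": 0,"tz": 0,"ax": 0,"ay": 0,"az": 0,"gripper": 0.005},
  {"tx": 0,"ty": 0,"tz": 0,"ax": 0,"ay": 0,"az": 0,"gripper": 0.005},
  {"tx": 0,"ty": 0,"tz": 0,"ax": 0,"ay": 0,"az": 0,"gripper": 0.005},
], squeeze=20)

```text
clock: 4.3
ee_pos: [0.6451, 0.174, 0.1247]
orientation: [-0.45, 0.447, -0.546, 0.547]
wrist_force: [0.1, -0.4, 5.8]
gripper_width: 0.011
```

Run:
```python
import numpy as np
a=np.linspace(1.95,0,17);x=32.5-75*np.cos(a);z=64+75*np.sin(a)
for i in range(16):print(round(a[i+1],3),'tz %.1f ty %.1f'%(x[i+1]-x[i],-(z[i+1]-z[i])))
```

```text
1.828 tz -8.7 ty -2.9
1.706 tz -9.0 ty -1.8
1.584 tz -9.1 ty -0.7
1.462 tz -9.1 ty 0.4
1.341 tz -9.0 ty 1.5
1.219 tz -8.8 ty 2.6
1.097 tz -8.4 ty 3.7
0.975 tz -7.9 ty 4.7
0.853 tz -7.2 ty 5.6
0.731 tz -6.5 ty 6.4
0.609 tz -5.7 ty 7.2
0.488 tz -4.8 ty 7.8
0.366 tz -3.8 ty 8.3
0.244 tz -2.7 ty 8.7
0.122 tz -1.7 ty 9.0
0.0 tz -0.6 ty 9.1
```

Call:
arm_command([
  {"tx": 0,"ty": -0.003,"tz": -0.0087,"ax": 0,"ay": 0,"az": 0,"gripper": 0.005},
  {"tx": 0,"ty": -0.0018,"tz": -0.009,"ax": 0,"ay": 0,"az": 0,"gripper": 0.005},
  {"tx": 0,"ty": -0.0007,"tz": -0.0091,"ax": 0,"ay": 0,"az": 0,"gripper": 0.005},
  {"tx": 0,"ty": 0.0004,"tz": -0.0091,"ax": 0,"ay": 0,"az": 0,"gripper": 0.005},
  {"tx": 0,"ty": 0,"tz": 0,"ax": 0,"ay": 0,"az": 0,"gripper": 0.005},
])

```text
clock: 4.8
ee_pos: [0.6078, 0.1812, 0.1292]
orientation: [-0.449, 0.448, -0.546, 0.547]
wrist_force: [-0.1, -0.7, 9.7]
gripper_width: 0.0112
```

```bash
cat > st.py <<'E'
from h import *
from bench import r
s=r.observe();yaw=-.19164;o=np.array([.5554,.0293]);ex=np.array([np.cos(yaw),np.sin(yaw)]);ey=np.array([-ex[1],ex[0]])
p=s['ee_pos'];R=rot(s['orientation']).as_matrix();f=s['wrist_force']
print('t',s['clock'],'F xyz mm',(np.array([(p[:2]-o)@ex,(p[:2]-o)@ey,p[2]])*1e3).round(1),'fF',np.round([f[:2]@ex,f[:2]@ey,f[2]],1),'w',round(s['gripper_width']*1e3,1),'Rf',(np.array([[ex[0],ex[1],0],[ey[0],ey[1],0],[0,0,1]])@R).round(3).tolist())
E
python3 st.py
```

```text
t 4.8 F xyz mm [ 22.5 159.1 129.2] fF [ 0.  -0.7  9.7] w 11.2 Rf [[-0.004, 0.001, 1.0], [-1.0, 0.001, -0.004], [-0.001, -1.0, 0.001]]
```

Call:
arm_command([
  {"tx": 0,"ty": -0.0035,"tz": -0.009,"ax": 0,"ay": 0,"az": 0,"gripper": 0.005},
  {"tx": 0,"ty": 0.0006,"tz": -0.0088,"ax": 0,"ay": 0,"az": 0,"gripper": 0.005},
  {"tx": 0,"ty": 0.0037,"tz": -0.0084,"ax": 0,"ay": 0,"az": 0,"gripper": 0.005},
  {"tx": 0,"ty": 0.0047,"tz": -0.0079,"ax": 0,"ay": 0,"az": 0,"gripper": 0.005},
  {"tx": 0,"ty": 0,"tz": 0,"ax": 0,"ay": 0,"az": 0,"gripper": 0.005},
])

```text
clock: 5.3
ee_pos: [0.5735, 0.1874, 0.1186]
orientation: [0.448, -0.45, 0.547, -0.546]
wrist_force: [9.1, 2.0, -15.8]
gripper_width: 0.0108
```

```bash
python3 st.py
```

```text
t 5.3 F xyz mm [-12.4 158.6 118.6] fF [  8.6   3.7 -15.8] w 10.8 Rf [[-0.004, -0.003, 1.0], [-1.0, -0.001, -0.004], [0.001, -1.0, -0.003]]
```

Call:
arm_command([
  {"tx": 0,"ty": 0,"tz": 0,"ax": 0,"ay": 0,"az": 0,"gripper": 0.03},
  {"tx": 0,"ty": 0,"tz": 0,"ax": 0,"ay": 0,"az": 0,"gripper": 0.03},
  {"tx": 0,"ty": -0.015,"tz": 0,"ax": 0,"ay": 0,"az": 0,"gripper": 0.03},
  {"tx": 0,"ty": -0.015,"tz": 0,"ax": 0,"ay": 0,"az": 0,"gripper": 0.0},
  {"tx": 0,"ty": 0,"tz": -0.003,"ax": 0,"ay": 0,"az": 0,"gripper": 0.0},
  {"tx": 0,"ty": 0,"tz": 0,"ax": 0,"ay": 0,"az": 0,"gripper": 0.0},
  {"tx": 0,"ty": 0,"tz": 0,"ax": 0,"ay": 0,"az": 0,"gripper": 0.0},
])

```text
clock: 6.0
ee_pos: [0.5709, 0.1877, 0.1514]
orientation: [0.448, -0.449, 0.547, -0.546]
wrist_force: [-0.1, -0.8, -0.2]
gripper_width: -0.0002
```

```bash
python3 st.py; python3 w.py wrist w3
```

```text
t 6.0 F xyz mm [-14.9 158.5 151.4] fF [ 0.1 -0.8 -0.2] w -0.2 Rf [[-0.004, -0.002, 1.0], [-1.0, -0.001, -0.004], [0.001, -1.0, -0.002]]
6.0 [0.5709 0.1877 0.1514] [-0.07 -0.82 -0.25] -0.00024184629807379358 [0.21 0.46 0.   1.11 0.   1.98]
[[-0.195 -0.002  0.981]
 [-0.981 -0.    -0.195]
 [ 0.001 -1.    -0.002]]
```

View pics/w3.png

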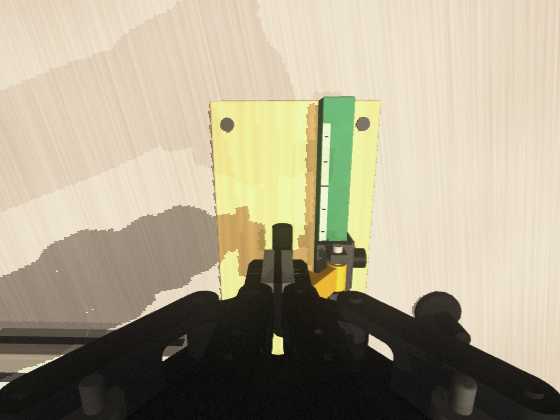

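Call:
arm_command([
  {"tx": 0,"ty": 0.018,"tz": 0,"ax": 0,"ay": 0,"az": 0,"gripper": 0.0},
  {"tx": 0,"ty": 0.009,"tz": -0.008,"ax": 0,"ay": 0,"az": 0,"gripper": 0.0},
  {"tx": 0,"ty": 0.009,"tz": -0.007,"ax": 0,"ay": 0,"az": 0,"gripper": 0.0},
  {"tx": 0,"ty": 0.0097,"tz": -0.0055,"ax": 0,"ay": 0,"az": 0,"gripper": 0.0},
  {"tx": 0,"ty": 0.0104,"tz": -0.004,"ax": 0,"ay": 0,"az": 0,"gripper": 0.0},
  {"tx": 0,"ty": 0.011,"tz": -0.0026,"ax": 0,"ay": 0,"az": 0,"gripper": 0.0},
  {"tx": 0,"ty": 0.01,"tz": -0.001,"ax": 0,"ay": 0,"az": 0,"gripper": 0.0},
  {"tx": 0,"ty": 0,"tz": 0,"ax": 0,"ay": 0,"az": 0,"gripper": 0.0},
])

```text
clock: 6.85
ee_pos: [0.5434, 0.1928, 0.0731]
orientation: [0.448, -0.45, 0.547, -0.546]
wrist_force: [-0.2, 0.4, -0.8]
gripper_width: -0.0002
```

```bash
python3 st.py
```

```text
t 6.85 F xyz mm [-42.9 158.3  73.1] fF [-0.3  0.4 -0.8] w -0.2 Rf [[-0.004, -0.002, 1.0], [-1.0, -0.002, -0.004], [0.002, -1.0, -0.002]]
```

Call:
arm_command([
  {"tx": 0,"ty": 0.002,"tz": 0,"ax": 0,"ay": 0,"az": 0,"gripper": 0.0},
  {"tx": 0,"ty": 0.001,"tz": 0,"ax": 0,"ay": 0,"az": 0,"gripper": 0.0},
  {"tx": 0,"ty": 0,"tz": 0,"ax": 0,"ay": 0,"az": 0,"gripper": 0.0},
])

```text
clock: 7.15
ee_pos: [0.545, 0.1933, 0.0724]
orientation: [-0.449, 0.448, -0.546, 0.547]
wrist_force: [-0.4, -0.9, 0.9]
gripper_width: -0.0001
```

```bash
python3 st.py; python3 w.py wrist w4;python3 w.py scene s4; python3 -c "
from h import *
c=load('s4');cv2.imwrite('pics/s4c.png',cv2.resize(c['color'][170:310,190:400,::-1],None,fx=3.8,fy=3.8,interpolation=cv2.INTER_CUBIC))"
```

```text
t 7.15 F xyz mm [-41.4 159.   72.4] fF [-0.2 -0.9  0.9] w -0.1 Rf [[-0.005, 0.001, 1.0], [-1.0, 0.0, -0.005], [-0.0, -1.0, 0.001]]
7.15 [0.545  0.1933 0.0724] [-0.39 -0.89  0.93] -0.00010243652037595255 [ 0.23  0.48 -0.19  0.9  -0.    2.  ]
[[-0.195  0.001  0.981]
 [-0.981 -0.    -0.195]
 [-0.    -1.     0.001]]
7.2 [0.545  0.1933 0.0725] [-0.28 -0.73 -0.37] -6.313362121318107e-05 [ 0.23  0.48 -0.19  0.9  -0.    2.  ]
[[-0.195  0.001  0.981]
 [-0.981  0.    -0.195]
 [-0.    -1.     0.001]]
```

View pics/w4.png

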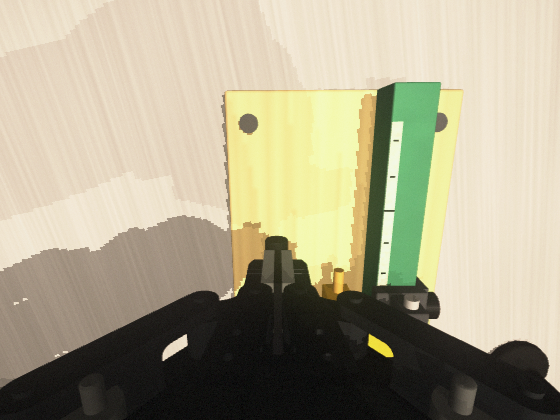

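View pics/s4c.png

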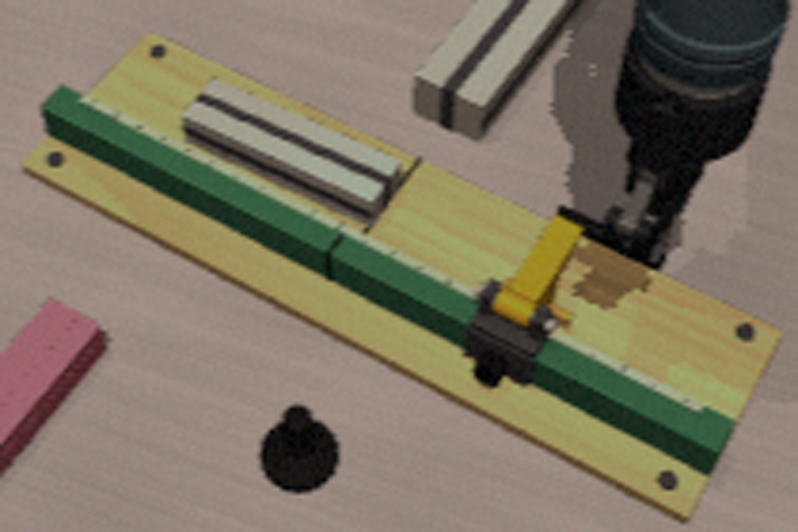

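Call:
arm_command([
  {"tx": 0,"ty": 0.0015,"tz": 0,"ax": 0,"ay": 0,"az": 0,"gripper": 0.0},
  {"tx": 0,"ty": 0.0015,"tz": 0,"ax": 0,"ay": 0,"az": 0,"gripper": 0.0},
  {"tx": 0,"ty": 0,"tz": 0,"ax": 0,"ay": 0,"az": 0,"gripper": 0.0},
])

```text
clock: 7.55
ee_pos: [0.5448, 0.1934, 0.0699]
orientation: [-0.449, 0.448, -0.546, 0.547]
wrist_force: [-0.9, -0.3, 3.6]
gripper_width: 0.0001
```

```bash
python3 st.py
```

```text
t 7.55 F xyz mm [-41.7 159.1  69.9] fF [-0.8 -0.5  3.6] w 0.1 Rf [[-0.004, 0.001, 1.0], [-1.0, 0.0, -0.004], [-0.0, -1.0, 0.001]]
```

Near 70 = seated height; press a bit more.

Call:
arm_command([
  {"tx": 0,"ty": 0.0015,"tz": 0,"ax": 0,"ay": 0,"az": 0,"gripper": 0.0},
  {"tx": 0,"ty": 0.0015,"tz": 0,"ax": 0,"ay": 0,"az": 0,"gripper": 0.0},
  {"tx": 0,"ty": 0,"tz": 0,"ax": 0,"ay": 0,"az": 0,"gripper": 0.0},
])

```text
clock: 7.85
ee_pos: [0.545, 0.1935, 0.0694]
orientation: [-0.45, 0.448, -0.546, 0.547]
wrist_force: [-6.7, -1.2, 19.7]
gripper_width: 0.0001
```

```bash
python3 st.py
```

```text
t 7.85 F xyz mm [-41.5 159.2  69.4] fF [-6.4 -2.5 19.7] w 0.1 Rf [[-0.004, 0.002, 1.0], [-1.0, 0.001, -0.004], [-0.001, -1.0, 0.002]]
```

Call:
arm_command([
  {"tx": 0,"ty": -0.02,"tz": 0,"ax": 0,"ay": 0,"az": 0,"gripper": 0.0},
  {"tx": 0,"ty": -0.03,"tz": -0.036,"ax": 0,"ay": 0,"az": 0,"gripper": 0.0},
  {"tx": 0.041,"ty": 0,"tz": 0,"ax": 0,"ay": 0,"az": 0,"gripper": 0.0},
  {"tx": 0.041,"ty": 0,"tz": 0,"ax": 0,"ay": 0,"az": 0,"gripper": 0.0},
  {"tx": 0.041,"ty": 0,"tz": 0,"ax": 0,"ay": 0,"az": 0,"gripper": 0.0},
  {"tx": 0.041,"ty": 0,"tz": 0,"ax": 0,"ay": 0,"az": 0,"gripper": 0.0},
  {"tx": 0.041,"ty": 0,"tz": 0,"ax": 0,"ay": 0,"az": 0,"gripper": 0.0},
  {"tx": 0.041,"ty": 0,"tz": 0,"ax": 0,"ay": 0,"az": 0,"gripper": 0.0},
])

```text
clock: 8.65
ee_pos: [0.4607, -0.0424, 0.1163]
orientation: [-0.449, 0.449, -0.546, 0.547]
wrist_force: [0.0, -0.2, -0.5]
gripper_width: -0.0004
```

```bash
python3 st.py;python3 w.py wrist w5;python3 w.py scene s5; python3 -c "
from h import *
c=load('s5');cv2.imwrite('pics/s5c.png',cv2.resize(c['color'][170:310,190:400,::-1],None,fx=3.8,fy=3.8,interpolation=cv2.INTER_CUBIC))"
```

```text
t 8.65 F xyz mm [-79.3 -88.4 116.3] fF [ 0.  -0.2 -0.5] w -0.4 Rf [[-0.004, 0.001, 1.0], [-1.0, -0.0, -0.004], [0.0, -1.0, 0.001]]
8.65 [ 0.4607 -0.0424  0.1163] [ 0.02 -0.17 -0.47] -0.00035661175344851745 [-0.23  0.23 -0.44  0.9  -0.    1.54]
[[-0.194  0.001  0.981]
 [-0.981 -0.    -0.194]
 [ 0.    -1.     0.001]]
8.7 [ 0.4598 -0.0479  0.1163] [-0.56 -4.35 -0.08] 0.00028768165893631054 [-0.24  0.23 -0.44  0.9  -0.01  1.53]
[[-0.2   -0.001  0.98 ]
 [-0.98  -0.005 -0.2  ]
 [ 0.005 -1.     0.   ]]
```

View pics/w5.png

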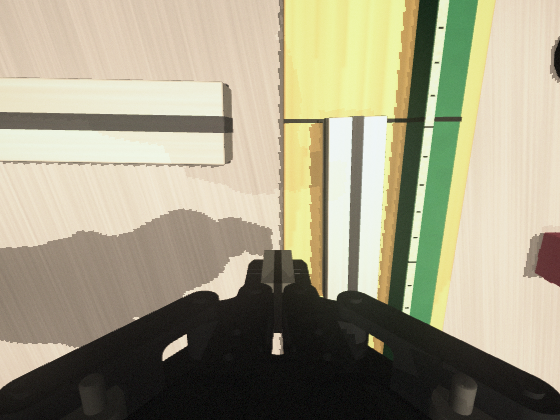

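View pics/s5c.png

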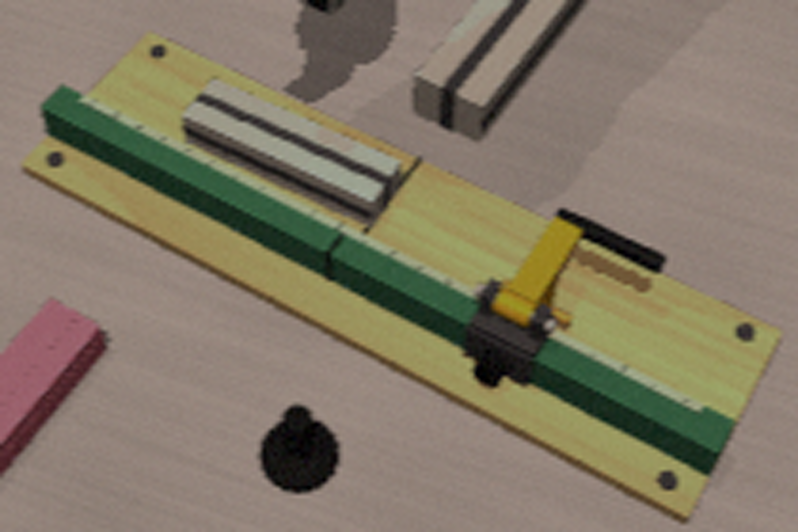

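Call:
arm_command([
  {"tx": -0.006,"ty": 0.04,"tz": 0,"ax": 0,"ay": 0,"az": 0,"gripper": 0.0},
  {"tx": 0,"ty": 0.04,"tz": 0,"ax": 0,"ay": 0,"az": 0,"gripper": 0.0},
  {"tx": 0,"ty": 0.014,"tz": 0.005,"ax": 0,"ay": 0,"az": 0,"gripper": 0.0},
  {"tx": 0,"ty": 0,"tz": 0.01,"ax": 0,"ay": 0,"az": 0,"gripper": 0.0},
  {"tx": 0,"ty": 0,"tz": 0,"ax": 0,"ay": 0,"az": 0,"gripper": 0.0},
])

```text
clock: 9.25
ee_pos: [0.4794, -0.038, 0.0228]
orientation: [-0.449, 0.448, -0.546, 0.547]
wrist_force: [0.1, -1.0, 0.3]
gripper_width: -0.0
```

```bash
python3 st.py
```

```text
t 9.25 F xyz mm [-61.8 -80.5  22.8] fF [ 0.3 -1.   0.3] w -0.0 Rf [[-0.004, 0.002, 1.0], [-1.0, 0.0, -0.004], [-0.0, -1.0, 0.002]]
```

Call:
arm_command([
  {"tx": 0.006,"ty": 0,"tz": 0,"ax": 0,"ay": 0,"az": 0,"gripper": 0.0},
  {"tx": 0,"ty": 0,"tz": 0.004,"ax": 0,"ay": 0,"az": 0,"gripper": 0.0},
  {"tx": 0,"ty": 0,"tz": 0.004,"ax": 0,"ay": 0,"az": 0,"gripper": 0.0},
  {"tx": 0,"ty": 0,"tz": 0.004,"ax": 0,"ay": 0,"az": 0,"gripper": 0.0},
  {"tx": 0,"ty": 0,"tz": 0.004,"ax": 0,"ay": 0,"az": 0,"gripper": 0.0},
  {"tx": 0,"ty": 0,"tz": 0.002,"ax": 0,"ay": 0,"az": 0,"gripper": 0.0},
  {"tx": 0,"ty": 0,"tz": 0,"ax": 0,"ay": 0,"az": 0,"gripper": 0.0},
])

```text
clock: 9.95
ee_pos: [0.494, -0.0475, 0.0222]
orientation: [-0.449, 0.449, -0.546, 0.547]
wrist_force: [-0.6, -0.0, 0.7]
gripper_width: 0.0002
```

```bash
python3 st.py
```

```text
t 9.95 F xyz mm [-45.6 -87.1  22.2] fF [-0.6 -0.2  0.7] w 0.2 Rf [[-0.004, 0.0, 1.0], [-1.0, -0.0, -0.004], [0.0, -1.0, 0.0]]
```

Call:
arm_command([
  {"tx": 0,"ty": 0,"tz": 0.003,"ax": 0,"ay": 0,"az": 0,"gripper": 0.0},
  {"tx": 0,"ty": 0,"tz": 0.003,"ax": 0,"ay": 0,"az": 0,"gripper": 0.0},
  {"tx": 0,"ty": 0,"tz": 0,"ax": 0,"ay": 0,"az": 0,"gripper": 0.0},
])

```text
clock: 10.25
ee_pos: [0.5001, -0.0487, 0.0222]
orientation: [-0.449, 0.449, -0.546, 0.547]
wrist_force: [-0.7, 0.5, 0.6]
gripper_width: -0.0001
```

```bash
python3 st.py;python3 w.py wrist w6
```

```text
t 10.25 F xyz mm [-39.4 -87.1  22.2] fF [-0.7  0.3  0.6] w -0.1 Rf [[-0.004, 0.001, 1.0], [-1.0, -0.0, -0.004], [0.0, -1.0, 0.001]]
10.25 [ 0.5001 -0.0487  0.0222] [-0.66  0.46  0.6 ] -5.4545204288947365e-05 [-0.22  0.4  -0.47  0.7  -0.    1.54]
[[-0.195  0.001  0.981]
 [-0.981 -0.    -0.195]
 [ 0.    -1.     0.001]]
```

View pics/w6.png

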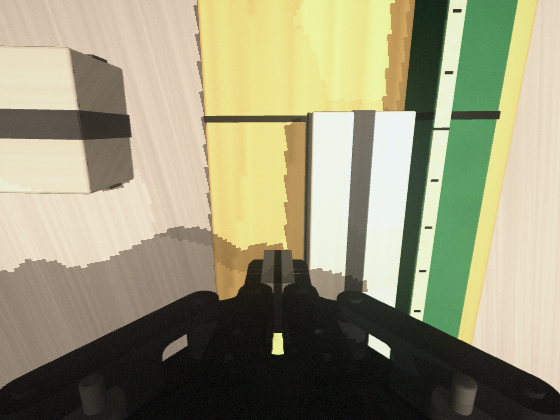

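Run:
```python
from h import *
c=load('w6');yaw=-.19164;o=np.array([.5554,.0293]);ex=np.array([np.cos(yaw),np.sin(yaw)]);ey=np.array([-ex[1],ex[0]])
F=lambda px,z:(lambda p:(np.array([(p[:2]-o)@ex,(p[:2]-o)@ey])*1e3).round(1))(cast(c,px,z))
print([F(p,.042) for p in((313,113),(309,265),(414,112),(397,295))],F((459,10),.042),F((440,128),.042),F((425,228),.042))
print('tip',F((293,262),.022),F((265,262),.022))
im=c['color'][100:310,180:480,::-1];cv2.imwrite('pics/w6c.png',cv2.resize(im,None,fx=2.6,fy=2.6,interpolation=cv2.INTER_CUBIC))
```

```text
[array([-26.1, -13. ]), array([-26.2, -76.9]), array([ 12.9, -12.8]), array([ 14.2, -92. ])] [25.  21.6] [ 23.7 -18.8] [ 23. -60.]
tip [-32.2 -84.6] [-46.6 -84.5]
```

View pics/w6c.png

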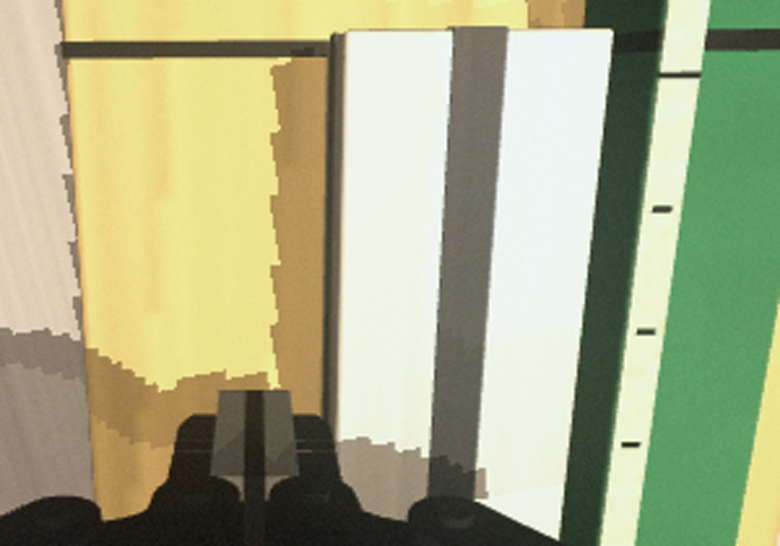

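Call:
arm_command([
  {"tx": 0,"ty": 0,"tz": 0.003,"ax": 0,"ay": 0,"az": 0,"gripper": 0.0},
  {"tx": 0,"ty": 0,"tz": 0.0025,"ax": 0,"ay": 0,"az": 0,"gripper": 0.0},
  {"tx": 0,"ty": 0,"tz": 0.0005,"ax": 0,"ay": 0,"az": 0,"gripper": 0.0},
  {"tx": 0,"ty": 0,"tz": 0,"ax": 0,"ay": 0,"az": 0,"gripper": 0.0},
])

```text
clock: 10.7
ee_pos: [0.5058, -0.0498, 0.0222]
orientation: [-0.449, 0.449, -0.546, 0.547]
wrist_force: [-0.3, 0.1, -0.5]
gripper_width: 0.0001
```

```bash
python3 st.py
```

```text
t 10.7 F xyz mm [-33.6 -87.1  22.2] fF [-0.3  0.1 -0.5] w 0.1 Rf [[-0.004, 0.001, 1.0], [-1.0, -0.0, -0.004], [0.0, -1.0, 0.001]]
```

Call:
arm_command([
  {"tx": 0,"ty": 0,"tz": 0.001,"ax": 0,"ay": 0,"az": 0,"gripper": 0.0},
  {"tx": 0,"ty": 0,"tz": 0.0005,"ax": 0,"ay": 0,"az": 0,"gripper": 0.0},
  {"tx": 0,"ty": 0,"tz": 0,"ax": 0,"ay": 0,"az": 0,"gripper": 0.0},
])

```text
clock: 11.0
ee_pos: [0.5063, -0.05, 0.0222]
orientation: [0.448, -0.449, 0.547, -0.546]
wrist_force: [-3.0, -0.1, 2.3]
gripper_width: 0.0001
```

Call:
arm_command([
  {"tx": 0,"ty": 0,"tz": 0.0008,"ax": 0,"ay": 0,"az": 0,"gripper": 0.0},
  {"tx": 0,"ty": 0,"tz": 0,"ax": 0,"ay": 0,"az": 0,"gripper": 0.0},
])

```text
clock: 11.2
ee_pos: [0.5064, -0.05, 0.022]
orientation: [0.448, -0.449, 0.547, -0.546]
wrist_force: [-4.8, 0.1, 3.8]
gripper_width: -0.0002
```

```bash
python3 st.py;python3 w.py wrist w7
```

```text
t 11.2 F xyz mm [-33.  -87.2  22. ] fF [-4.7 -0.8  3.8] w -0.2 Rf [[-0.004, -0.002, 1.0], [-1.0, -0.0, -0.004], [0.0, -1.0, -0.002]]
11.2 [ 0.5064 -0.05    0.022 ] [-4.78  0.11  3.85] -0.0001717451958200325 [-0.22  0.42 -0.45  0.71 -0.    1.54]
[[-0.195 -0.002  0.981]
 [-0.981  0.    -0.195]
 [ 0.    -1.    -0.002]]
```

View pics/w7.png

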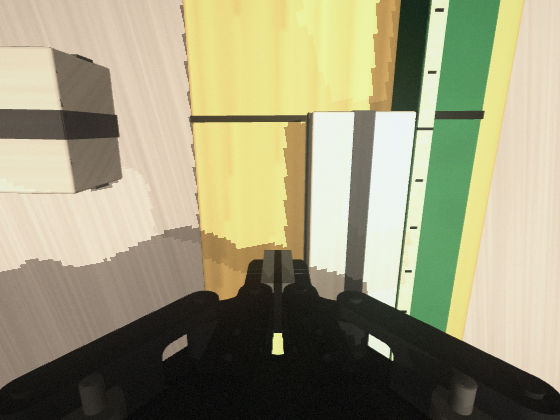

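Call:
arm_command([
  {"tx": 0,"ty": 0,"tz": -0.01,"ax": 0,"ay": 0,"az": 0,"gripper": 0.0},
  {"tx": 0,"ty": -0.045,"tz": 0,"ax": 0,"ay": 0,"az": 0,"gripper": 0.0},
  {"tx": 0.035,"ty": 0,"tz": 0,"ax": 0,"ay": 0,"az": 0,"gripper": 0.008},
  {"tx": 0.035,"ty": 0,"tz": 0,"ax": 0,"ay": 0,"az": 0,"gripper": 0.008},
  {"tx": 0.035,"ty": 0,"tz": 0.018,"ax": 0,"ay": 0,"az": 0,"gripper": 0.008},
  {"tx": 0,"ty": 0,"tz": 0.019,"ax": 0,"ay": 0,"az": 0,"gripper": 0.008},
  {"tx": 0,"ty": 0,"tz": 0,"ax": 0,"ay": 0,"az": 0,"gripper": 0.008},
  {"tx": 0,"ty": 0,"tz": 0,"ax": 0,"ay": 0,"az": 0,"gripper": 0.008},
])

```text
clock: 12.05
ee_pos: [0.5136, -0.1583, 0.0672]
orientation: [-0.449, 0.449, -0.546, 0.547]
wrist_force: [-0.3, 0.5, -0.3]
gripper_width: 0.0083
```

```bash
python3 st.py;python3 w.py wrist w8
```

```text
t 12.05 F xyz mm [  -5.3 -192.2   67.2] fF [-0.4  0.4 -0.3] w 8.3 Rf [[-0.004, 0.0, 1.0], [-1.0, 0.0, -0.004], [-0.0, -1.0, 0.0]]
12.05 [ 0.5136 -0.1583  0.0672] [-0.32  0.5  -0.26] 0.008292303195642859 [-0.42  0.41 -0.32  0.84  0.    1.35]
[[-0.195  0.     0.981]
 [-0.981 -0.    -0.195]
 [-0.    -1.     0.   ]]
```

View pics/w8.png

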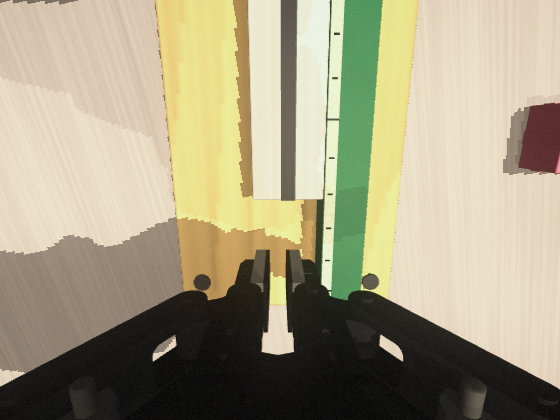

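Call:
arm_command([
  {"tx": 0,"ty": 0.025,"tz": 0,"ax": 0,"ay": 0,"az": 0,"gripper": 0.004},
  {"tx": 0,"ty": 0.018,"tz": 0,"ax": 0,"ay": 0,"az": 0,"gripper": 0.004},
  {"tx": -0.008,"ty": 0,"tz": 0,"ax": 0,"ay": 0,"az": 0,"gripper": 0.004},
  {"tx": -0.005,"ty": 0,"tz": 0,"ax": 0,"ay": 0,"az": 0,"gripper": 0.004},
  {"tx": 0,"ty": 0,"tz": 0,"ax": 0,"ay": 0,"az": 0,"gripper": 0.004},
])

```text
clock: 12.6
ee_pos: [0.5166, -0.1446, 0.0252]
orientation: [-0.449, 0.449, -0.546, 0.546]
wrist_force: [-0.3, 0.1, 0.4]
gripper_width: 0.0036
```

```bash
python3 st.py
```

```text
t 12.6 F xyz mm [  -4.9 -178.1   25.2] fF [-0.3  0.   0.4] w 3.6 Rf [[-0.003, 0.001, 1.0], [-1.0, -0.0, -0.003], [0.0, -1.0, 0.001]]
```

Call:
arm_command([
  {"tx": -0.005,"ty": 0,"tz": 0,"ax": 0,"ay": 0,"az": 0,"gripper": 0.004},
  {"tx": -0.007,"ty": 0,"tz": 0,"ax": 0,"ay": 0,"az": 0,"gripper": 0.004},
  {"tx": -0.009,"ty": 0,"tz": 0,"ax": 0,"ay": 0,"az": 0,"gripper": 0.004},
  {"tx": -0.009,"ty": 0,"tz": 0,"ax": 0,"ay": 0,"az": 0,"gripper": 0.004},
  {"tx": -0.009,"ty": 0,"tz": 0,"ax": 0,"ay": 0,"az": 0,"gripper": 0.004},
  {"tx": -0.006,"ty": 0,"tz": 0,"ax": 0,"ay": 0,"az": 0,"gripper": 0.004},
  {"tx": -0.003,"ty": 0,"tz": 0,"ax": 0,"ay": 0,"az": 0,"gripper": 0.004},
  {"tx": 0,"ty": 0,"tz": 0,"ax": 0,"ay": 0,"az": 0,"gripper": 0.004},
])

```text
clock: 13.4
ee_pos: [0.5255, -0.0976, 0.024]
orientation: [0.449, -0.449, 0.547, -0.546]
wrist_force: [0.7, 0.2, -0.2]
gripper_width: 0.0044
```

```bash
python3 st.py;python3 w.py wrist w9
```

```text
t 13.4 F xyz mm [  -5.2 -130.3   24. ] fF [ 0.7  0.4 -0.2] w 4.4 Rf [[-0.003, -0.0, 1.0], [-1.0, 0.001, -0.003], [-0.001, -1.0, -0.0]]
13.4 [ 0.5255 -0.0976  0.024 ] [ 0.73  0.25 -0.18] 0.004384137997188562 [-0.3   0.45 -0.38  0.74  0.    1.46]
[[-0.194 -0.     0.981]
 [-0.981  0.001 -0.194]
 [-0.001 -1.    -0.   ]]
```

View pics/w9.png

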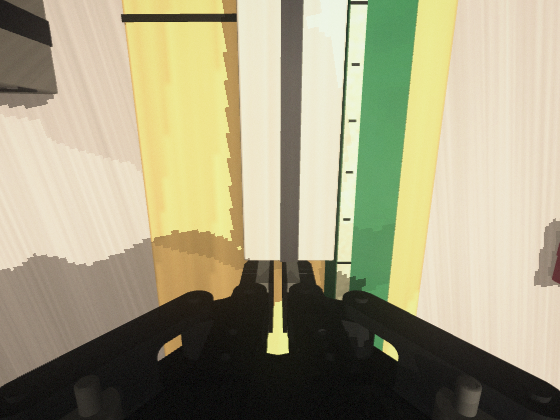

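Call:
arm_command([
  {"tx": -0.006,"ty": 0,"tz": 0,"ax": 0,"ay": 0,"az": 0,"gripper": 0.004},
  {"tx": -0.008,"ty": 0,"tz": 0,"ax": 0,"ay": 0,"az": 0,"gripper": 0.004},
  {"tx": -0.008,"ty": 0,"tz": 0,"ax": 0,"ay": 0,"az": 0,"gripper": 0.004},
  {"tx": -0.006,"ty": 0,"tz": 0,"ax": 0,"ay": 0,"az": 0,"gripper": 0.004},
  {"tx": -0.004,"ty": 0,"tz": 0,"ax": 0,"ay": 0,"az": 0,"gripper": 0.004},
  {"tx": -0.002,"ty": 0,"tz": 0,"ax": 0,"ay": 0,"az": 0,"gripper": 0.004},
  {"tx": 0,"ty": 0,"tz": 0,"ax": 0,"ay": 0,"az": 0,"gripper": 0.004},
])

```text
clock: 14.15
ee_pos: [0.5323, -0.0647, 0.0242]
orientation: [0.449, -0.449, 0.546, -0.546]
wrist_force: [0.4, -0.2, -0.3]
gripper_width: 0.0039
```

```bash
python3 st.py;python3 w.py wrist w10; python3 w.py top t10
python3 - <<'E'
from h import *
c=load('w9');yaw=-.19164;o=np.array([.5554,.0293]);ex=np.array([np.cos(yaw),np.sin(yaw)]);ey=np.array([-ex[1],ex[0]])
F=lambda px,z:(lambda p:(np.array([(p[:2]-o)@ex,(p[:2]-o)@ey])*1e3).round(1))(cast(c,px,z))
print([F(p,.042) for p in((245,260),(333,260),(238,5),(348,5))])
c=load('t10');cv2.imwrite('pics/t10c.png',cv2.resize(c['color'][155:255,175:375,::-1],None,fx=4,fy=4,interpolation=cv2.INTER_CUBIC))
E
```

```text
t 14.15 F xyz mm [ -4.8 -96.7  24.2] fF [ 0.5 -0.1 -0.3] w 3.9 Rf [[-0.004, 0.0, 1.0], [-1.0, 0.0, -0.004], [-0.0, -1.0, 0.0]]
14.15 [ 0.5323 -0.0647  0.0242] [ 0.42 -0.23 -0.31] 0.0038581909872451793 [-0.24  0.46 -0.37  0.74  0.    1.53]
[[-0.194  0.     0.981]
 [-0.981  0.    -0.194]
 [-0.    -1.     0.   ]]
14.2 [ 0.5323 -0.065   0.0243] [-0.22  0.5  -0.07] 0.0038478426009462144 [-0.24  0.46 -0.37  0.74  0.    1.53]
[[-0.194  0.     0.981]
 [-0.981  0.    -0.194]
 [-0.    -1.     0.   ]]
[array([ -20.4, -118.5]), array([  18.9, -118.6]), array([-19.7, -19. ]), array([ 19.9, -19.2])]
```

View pics/w10.png

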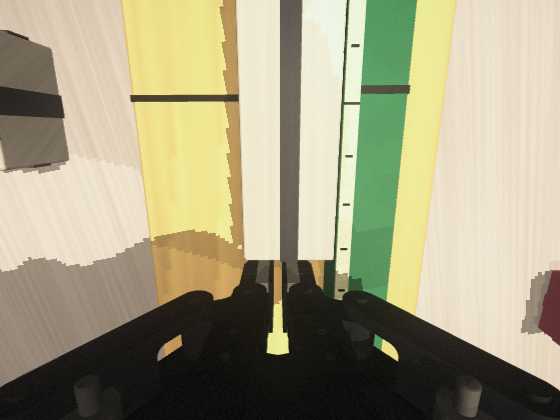

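View pics/t10c.png

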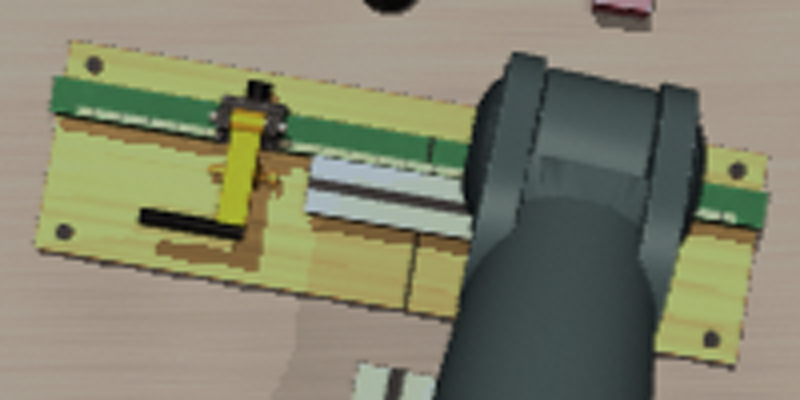

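Call:
arm_command([
  {"tx": -0.005,"ty": 0,"tz": 0,"ax": 0,"ay": 0,"az": 0,"gripper": 0.004},
  {"tx": -0.005,"ty": 0,"tz": 0,"ax": 0,"ay": 0,"az": 0,"gripper": 0.004},
  {"tx": -0.004,"ty": 0,"tz": 0,"ax": 0,"ay": 0,"az": 0,"gripper": 0.004},
  {"tx": -0.002,"ty": 0,"tz": 0,"ax": 0,"ay": 0,"az": 0,"gripper": 0.004},
  {"tx": -0.001,"ty": 0,"tz": 0,"ax": 0,"ay": 0,"az": 0,"gripper": 0.004},
  {"tx": 0,"ty": 0,"tz": 0,"ax": 0,"ay": 0,"az": 0,"gripper": 0.004},
])

```text
clock: 14.85
ee_pos: [0.5356, -0.0483, 0.0243]
orientation: [-0.449, 0.449, -0.546, 0.546]
wrist_force: [-0.6, -0.2, -0.0]
gripper_width: 0.0041
```

```bash
python3 st.py;python3 w.py wrist w11; python3 w.py top t11
python3 - <<'E'
from h import *
c=load('w11');yaw=-.19164;o=np.array([.5554,.0293]);ex=np.array([np.cos(yaw),np.sin(yaw)]);ey=np.array([-ex[1],ex[0]])
c=load('t11');cv2.imwrite('pics/t11c.png',cv2.resize(c['color'][165:225,205:295,::-1],None,fx=8,fy=8,interpolation=cv2.INTER_CUBIC))
E
```

```text
t 14.85 F xyz mm [ -4.7 -80.   24.3] fF [-0.6 -0.3 -0. ] w 4.1 Rf [[-0.004, 0.0, 1.0], [-1.0, 0.0, -0.004], [-0.0, -1.0, 0.0]]
14.85 [ 0.5356 -0.0483  0.0243] [-0.61 -0.15 -0.  ] 0.004065684005110549 [-0.21  0.46 -0.37  0.74  0.    1.56]
[[-0.195  0.     0.981]
 [-0.981  0.    -0.195]
 [-0.    -1.     0.   ]]
14.9 [ 0.5356 -0.0483  0.0242] [-0.15 -0.13  0.55] 0.0035658310654375393 [-0.21  0.46 -0.37  0.74  0.    1.56]
[[-0.195  0.     0.981]
 [-0.981  0.    -0.195]
 [-0.    -1.     0.   ]]
```

View pics/t11c.png

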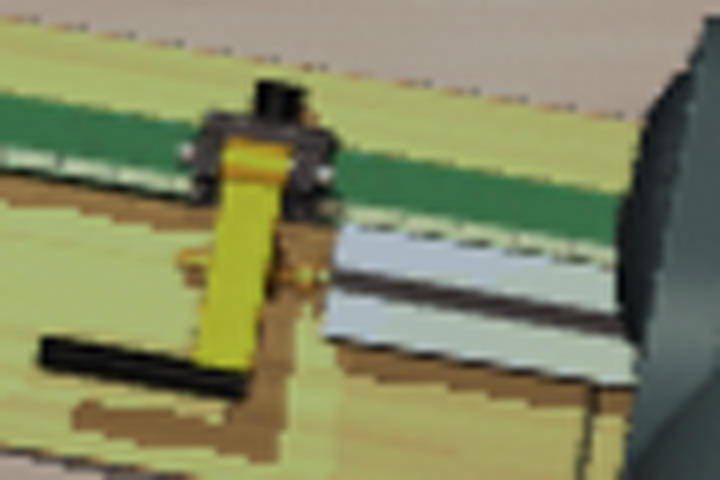

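Call:
arm_command([
  {"tx": 0.01,"ty": 0,"tz": 0,"ax": 0,"ay": -0.006,"az": 0,"gripper": 0.0},
  {"tx": 0,"ty": -0.045,"tz": 0,"ax": 0,"ay": 0,"az": 0,"gripper": 0.0},
  {"tx": 0,"ty": 0,"tz": -0.042,"ax": 0,"ay": 0,"az": 0,"gripper": 0.0},
  {"tx": -0.049,"ty": 0,"tz": 0,"ax": 0,"ay": 0,"az": 0,"gripper": 0.0},
  {"tx": -0.049,"ty": 0,"tz": 0,"ax": 0,"ay": 0,"az": 0,"gripper": 0.0},
  {"tx": 0,"ty": 0.045,"tz": 0,"ax": 0,"ay": 0,"az": 0,"gripper": 0.0},
  {"tx": 0,"ty": 0,"tz": 0.008,"ax": 0,"ay": 0,"az": 0,"gripper": 0.0},
  {"tx": 0,"ty": 0,"tz": 0,"ax": 0,"ay": 0,"az": 0,"gripper": 0.0},
])

```text
clock: 15.75
ee_pos: [0.5185, 0.0436, 0.0239]
orientation: [0.45, -0.451, 0.546, -0.545]
wrist_force: [-0.4, -0.7, 0.6]
gripper_width: -0.0003
```

```bash
python3 st.py
```

```text
t 15.75 F xyz mm [-39.    7.   23.9] fF [-0.2 -0.8  0.6] w -0.3 Rf [[0.001, -0.002, 1.0], [-1.0, -0.001, 0.001], [0.001, -1.0, -0.002]]
```

Call:
arm_command([
  {"tx": 0,"ty": 0,"tz": 0.003,"ax": 0,"ay": 0,"az": 0,"gripper": 0.0},
  {"tx": 0,"ty": 0,"tz": 0.0025,"ax": 0,"ay": 0,"az": 0,"gripper": 0.0},
  {"tx": 0,"ty": 0,"tz": 0.001,"ax": 0,"ay": 0,"az": 0,"gripper": 0.0},
  {"tx": 0,"ty": 0,"tz": 0,"ax": 0,"ay": 0,"az": 0,"gripper": 0.0},
])

```text
clock: 16.15
ee_pos: [0.5243, 0.0425, 0.0247]
orientation: [0.45, -0.45, 0.546, -0.545]
wrist_force: [-4.4, -0.9, 1.8]
gripper_width: 0.0001
```

```bash
python3 st.py
```

```text
t 16.15 F xyz mm [-33.1   7.1  24.7] fF [-4.2 -1.7  1.8] w 0.1 Rf [[0.001, -0.001, 1.0], [-1.0, -0.0, 0.001], [0.0, -1.0, -0.001]]
```

Call:
arm_command([
  {"tx": 0,"ty": 0,"tz": 0.0007,"ax": 0,"ay": 0,"az": 0,"gripper": 0.0},
  {"tx": 0,"ty": 0,"tz": 0,"ax": 0,"ay": 0,"az": 0,"gripper": 0.0},
  {"tx": 0,"ty": 0,"tz": -0.01,"ax": 0,"ay": 0,"az": 0,"gripper": 0.0},
  {"tx": 0,"ty": -0.045,"tz": 0,"ax": 0,"ay": 0,"az": 0,"gripper": 0.0},
  {"tx": 0.049,"ty": 0,"tz": 0,"ax": 0,"ay": 0,"az": 0,"gripper": 0.0},
  {"tx": 0.049,"ty": 0,"tz": 0,"ax": 0,"ay": 0,"az": 0,"gripper": 0.0},
  {"tx": 0,"ty": 0,"tz": 0.039,"ax": 0,"ay": 0,"az": 0,"gripper": 0.004},
  {"tx": 0,"ty": 0,"tz": 0,"ax": 0,"ay": 0,"az": 0,"gripper": 0.004},
])

```text
clock: 16.95
ee_pos: [0.5401, -0.0616, 0.07]
orientation: [-0.451, 0.448, -0.544, 0.548]
wrist_force: [-0.3, 0.0, 1.3]
gripper_width: 0.004
```

```bash
python3 st.py; python3 w.py wrist w12;python3 - <<'E'
from h import *
c=load('w12');cv2.imwrite('pics/w12c.png',c['color'][:,:,::-1])
E
```

```text
t 16.95 F xyz mm [  2.3 -92.2  70. ] fF [-0.3 -0.   1.3] w 4.0 Rf [[-0.002, 0.007, 1.0], [-1.0, -0.0, -0.002], [0.0, -1.0, 0.007]]
16.95 [ 0.5401 -0.0616  0.07  ] [-0.27  0.01  1.29] 0.003999830909927865 [-0.23  0.41 -0.3   0.85  0.    1.53]
[[-0.192  0.007  0.981]
 [-0.981 -0.001 -0.192]
 [ 0.    -1.     0.007]]
```

View pics/w12.png

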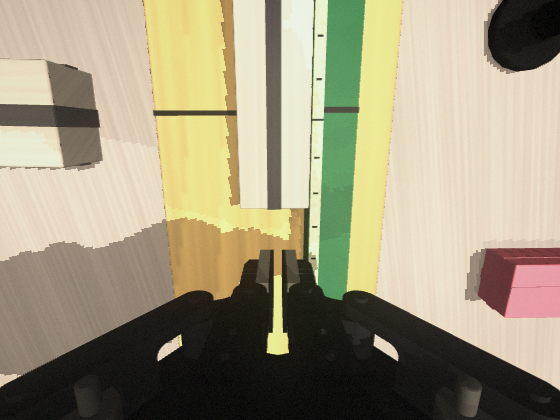

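Call:
arm_command([
  {"tx": 0,"ty": 0,"tz": 0,"ax": 0,"ay": 0,"az": 0,"gripper": 0.004},
  {"tx": 0,"ty": 0,"tz": 0,"ax": 0,"ay": 0,"az": 0,"gripper": 0.004},
])

```text
clock: 17.2
ee_pos: [0.5352, -0.0581, 0.0693]
orientation: [-0.451, 0.451, -0.545, 0.545]
wrist_force: [-0.2, 0.5, -0.4]
gripper_width: 0.0039
```

```bash
python3 st.py
```

```text
t 17.2 F xyz mm [ -3.2 -89.7  69.3] fF [-0.3  0.5 -0.4] w 3.9 Rf [[0.003, -0.0, 1.0], [-1.0, -0.0, 0.003], [0.0, -1.0, -0.0]]
```

Call:
arm_command([
  {"tx": 0,"ty": 0.025,"tz": 0,"ax": 0,"ay": 0,"az": 0,"gripper": 0.004},
  {"tx": 0,"ty": 0.02,"tz": 0,"ax": 0,"ay": 0,"az": 0,"gripper": 0.004},
  {"tx": -0.005,"ty": 0,"tz": 0,"ax": 0,"ay": 0,"az": 0,"gripper": 0.004},
  {"tx": -0.0037,"ty": 0,"tz": 0,"ax": 0,"ay": 0,"az": 0,"gripper": 0.004},
  {"tx": -0.001,"ty": 0,"tz": 0,"ax": 0,"ay": 0,"az": 0,"gripper": 0.004},
  {"tx": 0,"ty": 0,"tz": 0,"ax": 0,"ay": 0,"az": 0,"gripper": 0.004},
])

```text
clock: 17.8
ee_pos: [0.5384, -0.049, 0.0253]
orientation: [-0.451, 0.45, -0.544, 0.546]
wrist_force: [-0.5, -0.3, 1.1]
gripper_width: 0.004
```

```bash
python3 st.py
```

```text
t 17.8 F xyz mm [ -1.8 -80.1  25.3] fF [-0.4 -0.4  1.1] w 4.0 Rf [[0.002, 0.002, 1.0], [-1.0, -0.0, 0.002], [0.0, -1.0, 0.002]]
```

Call:
arm_command([
  {"tx": -0.0007,"ty": 0,"tz": 0,"ax": 0,"ay": 0,"az": 0,"gripper": 0.004},
  {"tx": -0.0007,"ty": 0,"tz": 0,"ax": 0,"ay": 0,"az": 0,"gripper": 0.004},
  {"tx": 0,"ty": 0,"tz": 0,"ax": 0,"ay": 0,"az": 0,"gripper": 0.004},
])

```text
clock: 18.1
ee_pos: [0.5384, -0.0484, 0.0247]
orientation: [-0.45, 0.45, -0.545, 0.546]
wrist_force: [-0.0, -2.4, 1.0]
gripper_width: 0.0038
```

Call:
arm_command([
  {"tx": -0.0007,"ty": 0,"tz": 0,"ax": 0,"ay": 0,"az": 0,"gripper": 0.004},
  {"tx": -0.0007,"ty": 0,"tz": 0,"ax": 0,"ay": 0,"az": 0,"gripper": 0.004},
  {"tx": 0,"ty": 0,"tz": 0,"ax": 0,"ay": 0,"az": 0,"gripper": 0.004},
])

```text
clock: 18.4
ee_pos: [0.5381, -0.0466, 0.0242]
orientation: [-0.45, 0.45, -0.545, 0.545]
wrist_force: [0.6, -1.7, 0.7]
gripper_width: 0.0041
```

```bash
python3 st.py
```

```text
t 18.4 F xyz mm [ -2.6 -77.8  24.2] fF [ 0.9 -1.5  0.7] w 4.1 Rf [[0.002, 0.0, 1.0], [-1.0, -0.0, 0.002], [0.0, -1.0, 0.0]]
```

Only sliding friction (~2 N) so far. Continue.

Call:
arm_command([
  {"tx": -0.0007,"ty": 0,"tz": 0,"ax": 0,"ay": 0,"az": 0,"gripper": 0.004},
  {"tx": -0.0007,"ty": 0,"tz": 0,"ax": 0,"ay": 0,"az": 0,"gripper": 0.004},
  {"tx": 0,"ty": 0,"tz": 0,"ax": 0,"ay": 0,"az": 0,"gripper": 0.004},
])

```text
clock: 18.7
ee_pos: [0.5382, -0.045, 0.0241]
orientation: [0.45, -0.45, 0.545, -0.545]
wrist_force: [-0.6, -1.4, 1.4]
gripper_width: 0.0039
```

Call:
arm_command([
  {"tx": -0.0007,"ty": 0,"tz": 0,"ax": 0,"ay": 0,"az": 0,"gripper": 0.004},
  {"tx": 0,"ty": 0,"tz": 0,"ax": 0,"ay": 0,"az": 0,"gripper": 0.004},
])

```text
clock: 18.9
ee_pos: [0.5383, -0.0443, 0.0241]
orientation: [0.45, -0.45, 0.545, -0.545]
wrist_force: [-1.1, -0.9, 1.0]
gripper_width: 0.0042
```

Call:
arm_command([
  {"tx": -0.0007,"ty": 0,"tz": 0,"ax": 0,"ay": 0,"az": 0,"gripper": 0.004},
  {"tx": 0,"ty": 0,"tz": 0,"ax": 0,"ay": 0,"az": 0,"gripper": 0.004},
])

```text
clock: 19.1
ee_pos: [0.5385, -0.0437, 0.0241]
orientation: [0.45, -0.45, 0.545, -0.545]
wrist_force: [-1.2, -1.2, 1.1]
gripper_width: 0.0037
```

Call:
arm_command([
  {"tx": -0.0008,"ty": 0,"tz": 0,"ax": 0,"ay": 0,"az": 0,"gripper": 0.004},
  {"tx": 0,"ty": 0,"tz": 0,"ax": 0,"ay": 0,"az": 0,"gripper": 0.004},
])

```text
clock: 19.3
ee_pos: [0.5387, -0.0429, 0.0241]
orientation: [0.45, -0.45, 0.545, -0.545]
wrist_force: [-1.6, -1.8, 0.8]
gripper_width: 0.0041
```

Call:
arm_command([
  {"tx": -0.0008,"ty": 0,"tz": 0,"ax": 0,"ay": 0,"az": 0,"gripper": 0.004},
  {"tx": 0,"ty": 0,"tz": 0,"ax": 0,"ay": 0,"az": 0,"gripper": 0.004},
])

```text
clock: 19.5
ee_pos: [0.5388, -0.0423, 0.0241]
orientation: [-0.45, 0.45, -0.545, 0.545]
wrist_force: [0.1, -2.1, 0.4]
gripper_width: 0.0044
```

```bash
python3 st.py; python3 w.py scene s13; python3 w.py top t13
python3 - <<'E'
from h import *
c=load('s13');a=cv2.resize(c['color'][215:265,290:365,::-1],None,fx=8,fy=8,interpolation=cv2.INTER_CUBIC)
cv2.imwrite('pics/s13c.png',a)
c=load('t13');cv2.imwrite('pics/t13c.png',cv2.resize(c['color'][175:215,220:295,::-1],None,fx=10,fy=10,interpolation=cv2.INTER_CUBIC))
E
```

```text
t 19.5 F xyz mm [ -2.7 -73.4  24.1] fF [ 0.5 -2.   0.4] w 4.4 Rf [[0.002, -0.0, 1.0], [-1.0, -0.0, 0.002], [0.0, -1.0, -0.0]]
19.5 [ 0.5388 -0.0423  0.0241] [ 0.14 -2.08  0.35] 0.0043645646304818694 [-0.2   0.46 -0.36  0.75 -0.    1.57]
[[-0.189 -0.     0.982]
 [-0.982 -0.    -0.189]
 [ 0.    -1.    -0.   ]]
19.55 [ 0.5388 -0.0423  0.0242] [-0.48 -2.35  0.92] 0.004100480759808841 [-0.2   0.46 -0.36  0.75 -0.    1.57]
[[-0.189 -0.     0.982]
 [-0.982 -0.    -0.189]
 [ 0.    -1.    -0.   ]]
```

View pics/s13c.png

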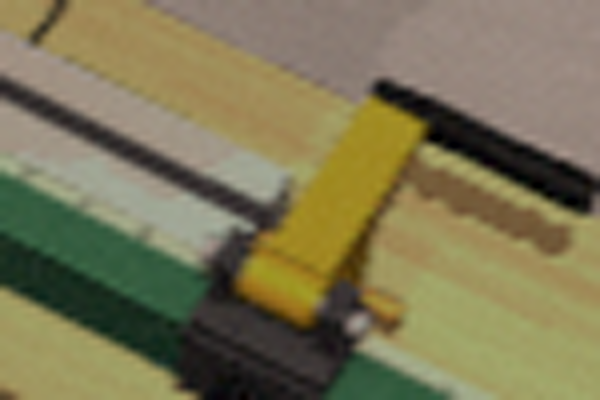

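View pics/t13c.png

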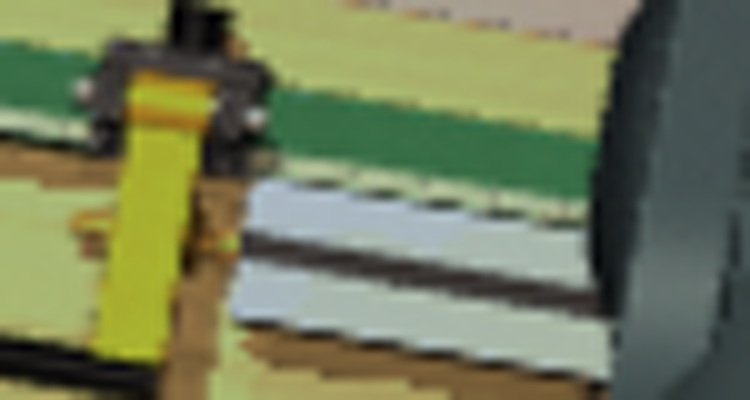

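Nearly or just at the head. Continue by small steps.

Call:
arm_command([
  {"tx": -0.0006,"ty": 0,"tz": 0,"ax": 0,"ay": 0,"az": 0,"gripper": 0.004},
  {"tx": 0,"ty": 0,"tz": 0,"ax": 0,"ay": 0,"az": 0,"gripper": 0.004},
])

```text
clock: 19.8
ee_pos: [0.5388, -0.0422, 0.0242]
orientation: [-0.45, 0.451, -0.545, 0.546]
wrist_force: [-1.1, -4.1, 0.7]
gripper_width: 0.0041
```

Call:
arm_command([
  {"tx": -0.0006,"ty": 0,"tz": 0,"ax": 0,"ay": 0,"az": 0,"gripper": 0.004},
  {"tx": 0,"ty": 0,"tz": 0,"ax": 0,"ay": 0,"az": 0,"gripper": 0.004},
])

```text
clock: 20.0
ee_pos: [0.5388, -0.0422, 0.0242]
orientation: [-0.449, 0.451, -0.545, 0.546]
wrist_force: [-1.1, -5.9, 1.9]
gripper_width: 0.0043
```

Call:
arm_command([
  {"tx": -0.0006,"ty": 0,"tz": 0,"ax": 0,"ay": 0,"az": 0,"gripper": 0.004},
  {"tx": 0,"ty": 0,"tz": 0,"ax": 0,"ay": 0,"az": 0,"gripper": 0.004},
])

```text
clock: 20.2
ee_pos: [0.5388, -0.0422, 0.0242]
orientation: [-0.449, 0.451, -0.545, 0.546]
wrist_force: [-1.8, -7.6, 1.4]
gripper_width: 0.0038
```

Call:
arm_command([
  {"tx": 0,"ty": 0,"tz": 0,"ax": 0,"ay": 0,"az": 0,"gripper": 0.004},
  {"tx": 0,"ty": 0,"tz": 0,"ax": 0,"ay": 0,"az": 0,"gripper": 0.004},
  {"tx": 0,"ty": 0,"tz": 0,"ax": 0,"ay": 0,"az": 0,"gripper": 0.004},
  {"tx": 0,"ty": 0,"tz": 0,"ax": 0,"ay": 0,"az": 0,"gripper": 0.004},
  {"tx": 0,"ty": 0,"tz": 0,"ax": 0,"ay": 0,"az": 0,"gripper": 0.004},
  {"tx": 0,"ty": 0,"tz": 0,"ax": 0,"ay": 0,"az": 0,"gripper": 0.004},
  {"tx": 0,"ty": 0,"tz": 0,"ax": 0,"ay": 0,"az": 0,"gripper": 0.004},
])

```text
clock: 20.9
ee_pos: [0.5388, -0.0421, 0.0242]
orientation: [-0.449, 0.451, -0.545, 0.546]
wrist_force: [-1.0, -8.6, 1.1]
gripper_width: 0.004
```

```bash
python3 st.py; python3 w.py wrist w14
python3 - <<'E'
from h import *
c=load('w14')
cv2.imwrite('pics/w14c.png',cv2.resize(c['color'][0:290,200:450,::-1],None,fx=2,fy=2,interpolation=cv2.INTER_CUBIC))
E
```

```text
t 20.9 F xyz mm [ -2.7 -73.3  24.2] fF [ 0.6 -8.7  1.1] w 4.0 Rf [[0.001, -0.0, 1.0], [-1.0, -0.004, 0.001], [0.004, -1.0, -0.0]]
20.9 [ 0.5388 -0.0421  0.0242] [-1.03 -8.62  1.12] 0.004049151550419133 [-0.19  0.46 -0.36  0.75 -0.    1.57]
[[-0.19  -0.001  0.982]
 [-0.982 -0.004 -0.19 ]
 [ 0.004 -1.    -0.   ]]
```

View pics/w14c.png

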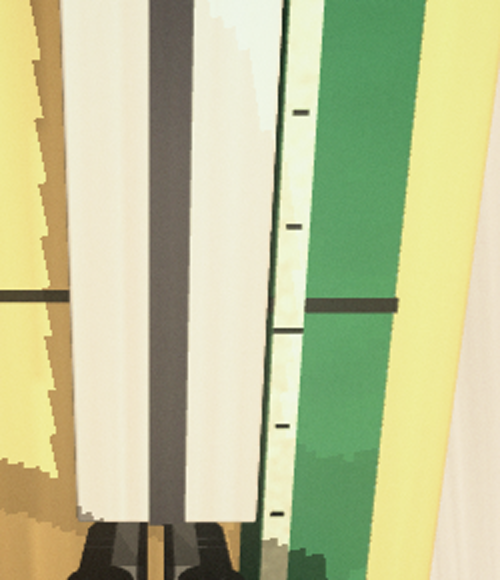

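Run:
```python
from h import *
c=load('w14');yaw=-.19164;o=np.array([.5554,.0293]);ex=np.array([np.cos(yaw),np.sin(yaw)]);ey=np.array([-ex[1],ex[0]])
F=lambda px,z:(lambda p:(np.array([(p[:2]-o)@ex,(p[:2]-o)@ey])*1e3).round(1))(cast(c,px,z))
im=c['color'].astype(int)
for row in (2,40,80,120,160,200,240,255):
    seg=im[row,315:350].sum(1); d=np.where(seg<330)[0]+315
    L=im[row,220:250,2]; l=220+np.argmax(np.diff(L))
    print(row,d.min() if len(d) else None,d.max() if len(d) else None, l, [F((x,row),.042)[0] for x in ((d.min()-.5,d.max()+.5) if len(d) else ())],F((l+.5,row),.042))
```

```text
2 342 344 229 [np.float64(19.5), np.float64(20.6)] [-20.6  38.8]
40 340 341 231 [np.float64(19.5), np.float64(20.2)] [-20.4  26.6]
80 338 339 232 [np.float64(19.4), np.float64(20.2)] [-20.6  13. ]
120 335 337 233 [np.float64(19.0), np.float64(20.2)] [-20.8  -1.6]
160 333 335 235 [np.float64(19.0), np.float64(20.2)] [-20.6 -17.2]
200 331 333 236 [np.float64(19.0), np.float64(20.3)] [-20.8 -33.9]
240 329 331 237 [np.float64(19.0), np.float64(20.3)] [-21. -52.]
255 329 330 240 [np.float64(19.3), np.float64(20.2)] [-19.9 -59.1]
```

Call:
arm_command([
  {"tx": 0.01,"ty": 0,"tz": 0,"ax": 0,"ay": 0,"az": 0,"gripper": 0.0},
  {"tx": 0,"ty": -0.045,"tz": 0,"ax": 0,"ay": 0,"az": 0,"gripper": 0.0},
  {"tx": 0,"ty": 0,"tz": -0.043,"ax": 0,"ay": 0,"az": 0,"gripper": 0.0},
  {"tx": -0.042,"ty": 0,"tz": 0,"ax": 0,"ay": 0,"az": 0,"gripper": 0.0},
  {"tx": -0.041,"ty": 0,"tz": 0,"ax": 0,"ay": 0,"az": 0,"gripper": 0.0},
  {"tx": 0,"ty": 0.045,"tz": 0,"ax": 0,"ay": 0,"az": 0,"gripper": 0.0},
  {"tx": 0,"ty": 0,"tz": 0.008,"ax": 0,"ay": 0,"az": 0,"gripper": 0.0},
  {"tx": 0,"ty": 0,"tz": 0,"ax": 0,"ay": 0,"az": 0,"gripper": 0.0},
])

```text
clock: 21.75
ee_pos: [0.5184, 0.0379, 0.0239]
orientation: [0.45, -0.451, 0.546, -0.544]
wrist_force: [1.1, 0.4, -0.2]
gripper_width: 0.0001
```

```bash
python3 st.py
```

```text
t 21.75 F xyz mm [-37.9   1.4  23.9] fF [ 1.   0.6 -0.2] w 0.1 Rf [[0.002, -0.002, 1.0], [-1.0, 0.001, 0.002], [-0.001, -1.0, -0.002]]
```

Call:
arm_command([
  {"tx": 0,"ty": 0,"tz": 0.003,"ax": 0,"ay": 0,"az": 0,"gripper": 0.0},
  {"tx": 0,"ty": 0,"tz": 0.001,"ax": 0,"ay": 0,"az": 0,"gripper": 0.0},
  {"tx": 0,"ty": 0,"tz": 0,"ax": 0,"ay": 0,"az": 0,"gripper": 0.0},
])

```text
clock: 22.05
ee_pos: [0.5231, 0.0366, 0.0252]
orientation: [-0.45, 0.45, -0.545, 0.546]
wrist_force: [-1.2, -0.3, 0.9]
gripper_width: 0.0002
```

Call:
arm_command([
  {"tx": 0,"ty": 0,"tz": 0.0008,"ax": 0,"ay": 0,"az": 0,"gripper": 0.0},
  {"tx": 0,"ty": 0,"tz": 0.0005,"ax": 0,"ay": 0,"az": 0,"gripper": 0.0},
  {"tx": 0,"ty": 0,"tz": 0,"ax": 0,"ay": 0,"az": 0,"gripper": 0.0},
])

```text
clock: 22.35
ee_pos: [0.5232, 0.0368, 0.0242]
orientation: [0.45, -0.451, 0.545, -0.545]
wrist_force: [-3.5, -0.9, 2.0]
gripper_width: 0.0002
```

```bash
python3 st.py
```

```text
t 22.35 F xyz mm [-33.1   1.2  24.2] fF [-3.3 -1.5  2. ] w 0.2 Rf [[0.002, -0.001, 1.0], [-1.0, -0.0, 0.002], [0.0, -1.0, -0.001]]
```

Call:
arm_command([
  {"tx": 0,"ty": 0,"tz": 0.0008,"ax": 0,"ay": 0,"az": 0,"gripper": 0.0},
  {"tx": 0,"ty": 0,"tz": 0,"ax": 0,"ay": 0,"az": 0,"gripper": 0.0},
])

```text
clock: 22.55
ee_pos: [0.5232, 0.0369, 0.0239]
orientation: [0.45, -0.451, 0.546, -0.545]
wrist_force: [-5.7, 0.5, 4.0]
gripper_width: 0.0001
```

```bash
python3 st.py; python3 w.py wrist w15
python3 - <<'E'
from h import *
c=load('w15')
cv2.imwrite('pics/w15c.png',cv2.resize(c['color'][0:300,240:480,::-1],None,fx=2,fy=2,interpolation=cv2.INTER_CUBIC))
E
```

```text
t 22.55 F xyz mm [-33.    1.3  23.9] fF [-5.7 -0.6  4. ] w 0.1 Rf [[0.002, -0.002, 1.0], [-1.0, -0.0, 0.002], [0.0, -1.0, -0.002]]
22.55 [0.5232 0.0369 0.0239] [-5.75  0.55  4.03] 0.0001168317722991262 [-0.05  0.44 -0.4   0.73  0.    1.71]
[[-0.189 -0.002  0.982]
 [-0.982  0.    -0.189]
 [ 0.    -1.    -0.002]]
```

View pics/w15c.png

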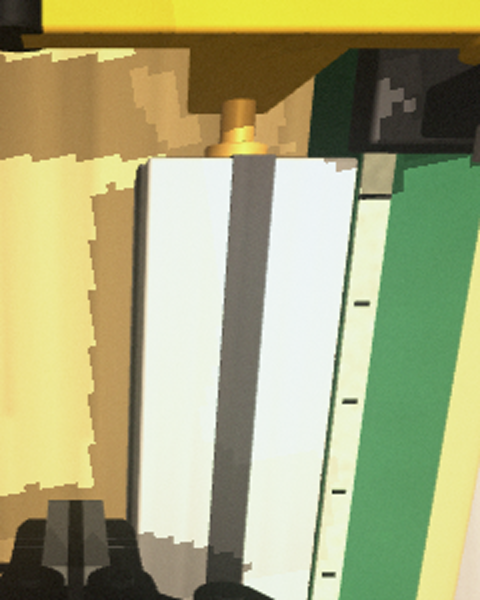

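Call:
arm_command([
  {"tx": 0,"ty": 0,"tz": -0.01,"ax": 0,"ay": 0,"az": 0,"gripper": 0.0},
  {"tx": 0,"ty": -0.045,"tz": 0,"ax": 0,"ay": 0,"az": 0,"gripper": 0.0},
  {"tx": 0.045,"ty": 0,"tz": 0,"ax": 0,"ay": 0,"az": 0,"gripper": 0.0},
  {"tx": 0.042,"ty": 0,"tz": 0,"ax": 0,"ay": 0,"az": 0,"gripper": 0.0},
  {"tx": 0,"ty": 0,"tz": 0.02,"ax": 0,"ay": 0,"az": 0,"gripper": 0.004},
  {"tx": 0,"ty": 0,"tz": 0.018,"ax": 0,"ay": 0,"az": 0,"gripper": 0.004},
  {"tx": 0,"ty": 0,"tz": 0,"ax": 0,"ay": 0,"az": 0,"gripper": 0.004},
  {"tx": 0,"ty": 0,"tz": 0,"ax": 0,"ay": 0,"az": 0,"gripper": 0.004},
])

```text
clock: 23.4
ee_pos: [0.5358, -0.054, 0.0692]
orientation: [-0.45, 0.45, -0.545, 0.545]
wrist_force: [-0.3, -0.1, -0.2]
gripper_width: 0.0037
```

Call:
arm_command([
  {"tx": 0,"ty": 0.025,"tz": 0,"ax": 0,"ay": 0,"az": 0,"gripper": 0.004},
  {"tx": 0,"ty": 0.02,"tz": 0,"ax": 0,"ay": 0,"az": 0,"gripper": 0.004},
  {"tx": 0,"ty": 0,"tz": 0,"ax": 0,"ay": 0,"az": 0,"gripper": 0.004},
  {"tx": 0,"ty": 0,"tz": 0,"ax": 0,"ay": 0,"az": 0,"gripper": 0.004},
])

```text
clock: 23.8
ee_pos: [0.5345, -0.0535, 0.0242]
orientation: [0.45, -0.451, 0.545, -0.545]
wrist_force: [0.1, -0.3, -0.5]
gripper_width: 0.0039
```

```bash
python3 st.py
```

```text
t 23.8 F xyz mm [ -4.7 -85.2  24.2] fF [ 0.2 -0.2 -0.5] w 3.9 Rf [[0.002, -0.002, 1.0], [-1.0, -0.0, 0.002], [0.0, -1.0, -0.002]]
```

Call:
arm_command([
  {"tx": -0.004,"ty": 0,"tz": 0.001,"ax": 0,"ay": 0,"az": 0,"gripper": 0.004},
  {"tx": -0.004,"ty": 0,"tz": 0.001,"ax": 0,"ay": 0,"az": 0,"gripper": 0.004},
  {"tx": -0.0025,"ty": 0,"tz": 0,"ax": 0,"ay": 0,"az": 0,"gripper": 0.004},
  {"tx": -0.0007,"ty": 0,"tz": 0,"ax": 0,"ay": 0,"az": 0,"gripper": 0.004},
  {"tx": 0,"ty": 0,"tz": 0,"ax": 0,"ay": 0,"az": 0,"gripper": 0.004},
])

```text
clock: 24.3
ee_pos: [0.5399, -0.0432, 0.0244]
orientation: [-0.45, 0.45, -0.545, 0.545]
wrist_force: [0.7, -0.1, 0.2]
gripper_width: 0.004
```

Call:
arm_command([
  {"tx": -0.0007,"ty": 0,"tz": 0,"ax": 0,"ay": 0,"az": 0,"gripper": 0.004},
  {"tx": 0,"ty": 0,"tz": 0,"ax": 0,"ay": 0,"az": 0,"gripper": 0.004},
])

```text
clock: 24.5
ee_pos: [0.5398, -0.0427, 0.0242]
orientation: [0.45, -0.45, 0.545, -0.545]
wrist_force: [0.1, -0.0, 0.4]
gripper_width: 0.0038
```

```bash
python3 st.py
```

```text
t 24.5 F xyz mm [ -1.6 -73.7  24.2] fF [0.1 0.  0.4] w 3.8 Rf [[0.002, -0.0, 1.0], [-1.0, -0.0, 0.002], [0.0, -1.0, -0.0]]
```

Call:
arm_command([
  {"tx": -0.0007,"ty": 0,"tz": 0,"ax": 0,"ay": 0,"az": 0,"gripper": 0.004},
  {"tx": 0,"ty": 0,"tz": 0,"ax": 0,"ay": 0,"az": 0,"gripper": 0.004},
])

```text
clock: 24.7
ee_pos: [0.5399, -0.0425, 0.0242]
orientation: [-0.45, 0.451, -0.545, 0.545]
wrist_force: [-0.4, -2.2, -0.1]
gripper_width: 0.0041
```

Call:
arm_command([
  {"tx": -0.0007,"ty": 0,"tz": 0,"ax": 0,"ay": 0,"az": 0,"gripper": 0.004},
  {"tx": 0,"ty": 0,"tz": 0,"ax": 0,"ay": 0,"az": 0,"gripper": 0.004},
])

```text
clock: 24.9
ee_pos: [0.5399, -0.0425, 0.0242]
orientation: [-0.449, 0.451, -0.545, 0.546]
wrist_force: [-2.9, -6.0, 0.1]
gripper_width: 0.0043
```

Call:
arm_command([
  {"tx": -0.0007,"ty": 0,"tz": 0,"ax": 0,"ay": 0,"az": 0,"gripper": 0.004},
  {"tx": 0,"ty": 0,"tz": 0,"ax": 0,"ay": 0,"az": 0,"gripper": 0.004},
])

```text
clock: 25.1
ee_pos: [0.5399, -0.0424, 0.0242]
orientation: [-0.449, 0.451, -0.545, 0.546]
wrist_force: [-2.8, -6.7, -0.1]
gripper_width: 0.004
```

Call:
arm_command([
  {"tx": -0.0006,"ty": 0,"tz": 0,"ax": 0,"ay": 0,"az": 0,"gripper": 0.004},
  {"tx": 0,"ty": 0,"tz": 0,"ax": 0,"ay": 0,"az": 0,"gripper": 0.004},
  {"tx": 0,"ty": 0,"tz": 0,"ax": 0,"ay": 0,"az": 0,"gripper": 0.004},
  {"tx": 0,"ty": 0,"tz": 0,"ax": 0,"ay": 0,"az": 0,"gripper": 0.004},
  {"tx": 0,"ty": 0,"tz": 0,"ax": 0,"ay": 0,"az": 0,"gripper": 0.004},
  {"tx": 0,"ty": 0,"tz": 0,"ax": 0,"ay": 0,"az": 0,"gripper": 0.004},
  {"tx": 0,"ty": 0,"tz": 0,"ax": 0,"ay": 0,"az": 0,"gripper": 0.004},
  {"tx": 0,"ty": 0,"tz": 0,"ax": 0,"ay": 0,"az": 0,"gripper": 0.004},
])

```text
clock: 25.9
ee_pos: [0.5399, -0.0424, 0.0242]
orientation: [-0.448, 0.451, -0.544, 0.547]
wrist_force: [-1.9, -8.4, 1.3]
gripper_width: 0.0042
```

```bash
python3 st.py; python3 w.py wrist w16;python3 - <<'E'
from h import *
c=load('w16');yaw=-.19164;o=np.array([.5554,.0293]);ex=np.array([np.cos(yaw),np.sin(yaw)]);ey=np.array([-ex[1],ex[0]])
F=lambda px,z:(lambda p:(np.array([(p[:2]-o)@ex,(p[:2]-o)@ey])*1e3).round(1))(cast(c,px,z))
im=c['color'].astype(int)
for row in (2,80,160,240):
    seg=im[row,310:350].sum(1); d=np.where(seg<330)[0]+310
    print(row,d.min() if len(d) else None,d.max() if len(d) else None,[F((x,row),.042)[0] for x in ((d.min()-.5,d.max()+.5) if len(d) else ())])
E
```

```text
t 25.9 F xyz mm [ -1.6 -73.3  24.2] fF [-0.3 -8.6  1.3] w 4.2 Rf [[0.0, -0.0, 1.0], [-1.0, -0.005, 0.0], [0.005, -1.0, -0.0]]
25.9 [ 0.5399 -0.0424  0.0242] [-1.94 -8.35  1.34] 0.004212648498361606 [-0.19  0.47 -0.36  0.75 -0.01  1.57]
[[-0.19  -0.001  0.982]
 [-0.982 -0.005 -0.19 ]
 [ 0.005 -1.    -0.   ]]
2 340 340 [np.float64(19.9), np.float64(20.2)]
80 336 336 [np.float64(19.8), np.float64(20.2)]
160 332 332 [np.float64(19.7), np.float64(20.1)]
240 328 347 [np.float64(19.6), np.float64(28.4)]
```

Call:
arm_command([
  {"tx": 0.002,"ty": 0,"tz": 0,"ax": 0,"ay": 0,"az": 0,"gripper": 0.004},
  {"tx": 0.012,"ty": 0,"tz": 0,"ax": 0,"ay": 0,"az": 0,"gripper": 0.004},
  {"tx": 0,"ty": -0.045,"tz": 0,"ax": 0,"ay": 0,"az": 0,"gripper": 0.004},
  {"tx": 0,"ty": -0.045,"tz": 0,"ax": 0,"ay": 0,"az": 0,"gripper": 0.02},
  {"tx": 0,"ty": 0,"tz": -0.04,"ax": 0,"ay": 0,"az": 0,"gripper": 0.02},
  {"tx": -0.045,"ty": 0,"tz": 0,"ax": 0,"ay": 0,"az": 0,"gripper": 0.02},
  {"tx": -0.045,"ty": 0,"tz": 0,"ax": 0,"ay": 0,"az": 0,"gripper": 0.02},
  {"tx": -0.045,"ty": 0,"tz": 0,"ax": 0,"ay": 0,"az": 0,"gripper": 0.02},
])

```text
clock: 26.75
ee_pos: [0.5239, 0.0874, 0.1145]
orientation: [0.45, -0.449, 0.546, -0.545]
wrist_force: [0.7, 0.2, -0.4]
gripper_width: 0.0197
```

Call:
arm_command([
  {"tx": -0.045,"ty": 0,"tz": 0,"ax": 0,"ay": 0,"az": 0,"gripper": 0.024},
  {"tx": -0.04,"ty": 0,"tz": 0,"ax": 0,"ay": 0,"az": 0,"gripper": 0.024},
  {"tx": -0.02,"ty": 0,"tz": 0,"ax": 0,"ay": 0,"az": 0,"gripper": 0.024},
  {"tx": 0,"ty": 0,"tz": 0,"ax": 0,"ay": 0,"az": 0,"gripper": 0.024},
  {"tx": 0,"ty": 0,"tz": 0,"ax": 0,"ay": 0,"az": 0,"gripper": 0.024},
])

```text
clock: 27.25
ee_pos: [0.5436, 0.1893, 0.1139]
orientation: [0.45, -0.451, 0.545, -0.545]
wrist_force: [1.1, -0.4, 0.1]
gripper_width: 0.0239
```

```bash
python3 st.py; python3 w.py wrist w17
```

```text
t 27.25 F xyz mm [-42.1 154.9 113.9] fF [ 1.2 -0.2  0.1] w 23.9 Rf [[0.002, -0.001, 1.0], [-1.0, -0.0, 0.002], [0.0, -1.0, -0.001]]
27.25 [0.5436 0.1893 0.1139] [ 1.13 -0.39  0.08] 0.023860355819216875 [ 0.22  0.44 -0.14  1.    0.    1.99]
[[-0.188 -0.001  0.982]
 [-0.982 -0.    -0.188]
 [ 0.    -1.    -0.001]]
```

View pics/w17.png

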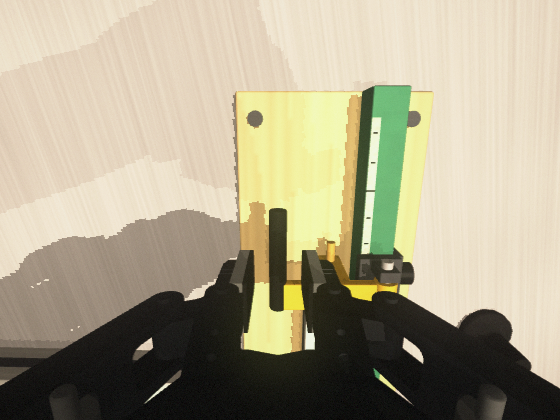

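Call:
arm_command([
  {"tx": 0,"ty": 0.03,"tz": 0,"ax": 0,"ay": 0,"az": 0,"gripper": 0.024},
  {"tx": 0,"ty": 0.03,"tz": 0,"ax": 0,"ay": 0,"az": 0,"gripper": 0.024},
  {"tx": 0,"ty": 0.008,"tz": 0,"ax": 0,"ay": 0,"az": 0,"gripper": 0.024},
  {"tx": 0,"ty": 0,"tz": 0,"ax": 0,"ay": 0,"az": 0,"gripper": 0.024},
])

```text
clock: 27.7
ee_pos: [0.5421, 0.188, 0.045]
orientation: [0.449, -0.451, 0.546, -0.545]
wrist_force: [-0.3, -0.6, 0.6]
gripper_width: 0.0237
```

```bash
python3 st.py
```

```text
t 27.7 F xyz mm [-43.3 153.3  45. ] fF [-0.2 -0.7  0.6] w 23.7 Rf [[0.0, -0.004, 1.0], [-1.0, -0.002, 0.0], [0.002, -1.0, -0.004]]
```

Call:
arm_command([
  {"tx": 0,"ty": 0,"tz": 0,"ax": 0,"ay": 0,"az": 0,"gripper": 0.005},
  {"tx": 0,"ty": 0,"tz": 0,"ax": 0,"ay": 0,"az": 0,"gripper": 0.005},
  {"tx": 0,"ty": 0,"tz": 0,"ax": 0,"ay": 0,"az": 0,"gripper": 0.005},
  {"tx": 0,"ty": 0,"tz": 0,"ax": 0,"ay": 0,"az": 0,"gripper": 0.005},
], squeeze=20)

```text
clock: 28.1
ee_pos: [0.5436, 0.189, 0.047]
orientation: [-0.45, 0.45, -0.545, 0.546]
wrist_force: [-4.3, -3.2, 4.1]
gripper_width: 0.011
```

```bash
python3 st.py
```

```text
t 28.1 F xyz mm [-42.  154.5  47. ] fF [-3.6 -4.   4.1] w 11.0 Rf [[0.001, 0.0, 1.0], [-1.0, -0.001, 0.001], [0.001, -1.0, 0.0]]
```

Call:
arm_command([
  {"tx": 0,"ty": -0.009,"tz": 0.0005,"ax": 0,"ay": 0,"az": 0,"gripper": 0.005},
  {"tx": 0,"ty": -0.0088,"tz": 0.0016,"ax": 0,"ay": 0,"az": 0,"gripper": 0.005},
  {"tx": 0,"ty": -0.0086,"tz": 0.0026,"ax": 0,"ay": 0,"az": 0,"gripper": 0.005},
  {"tx": 0,"ty": 0,"tz": 0,"ax": 0,"ay": 0,"az": 0,"gripper": 0.005},
])

```text
clock: 28.5
ee_pos: [0.5478, 0.1882, 0.0739]
orientation: [0.45, -0.451, 0.545, -0.545]
wrist_force: [-6.9, -3.8, 1.0]
gripper_width: 0.0113
```

```bash
python3 st.py
```

```text
t 28.5 F xyz mm [-37.7 154.5  73.9] fF [-6.1 -5.   1. ] w 11.3 Rf [[0.002, -0.001, 1.0], [-1.0, -0.001, 0.002], [0.001, -1.0, -0.001]]
```

Call:
arm_command([
  {"tx": 0,"ty": -0.0082,"tz": 0.003,"ax": 0,"ay": 0,"az": 0,"gripper": 0.005},
  {"tx": 0,"ty": -0.0077,"tz": 0.0045,"ax": 0,"ay": 0,"az": 0,"gripper": 0.005},
  {"tx": 0,"ty": -0.0071,"tz": 0.0055,"ax": 0,"ay": 0,"az": 0,"gripper": 0.005},
  {"tx": 0,"ty": -0.0064,"tz": 0.0063,"ax": 0,"ay": 0,"az": 0,"gripper": 0.005},
  {"tx": 0,"ty": 0,"tz": 0,"ax": 0,"ay": 0,"az": 0,"gripper": 0.005},
])

```text
clock: 29.0
ee_pos: [0.5648, 0.185, 0.1038]
orientation: [0.449, -0.452, 0.546, -0.544]
wrist_force: [-13.0, -2.7, 11.4]
gripper_width: 0.0111
```

```bash
python3 st.py
```

```text
t 29.0 F xyz mm [-20.4 154.7 103.8] fF [-12.2  -5.1  11.4] w 11.1 Rf [[0.002, -0.005, 1.0], [-1.0, -0.0, 0.002], [0.0, -1.0, -0.005]]
```

Call:
arm_command([
  {"tx": 0,"ty": 0,"tz": 0,"ax": 0,"ay": 0,"az": 0,"gripper": 0.022},
  {"tx": 0,"ty": 0,"tz": 0,"ax": 0,"ay": 0,"az": 0,"gripper": 0.022},
  {"tx": 0,"ty": -0.004,"tz": 0.006,"ax": 0,"ay": 0,"az": 0,"gripper": 0.022},
  {"tx": 0,"ty": -0.0045,"tz": 0.006,"ax": 0,"ay": 0,"az": 0,"gripper": 0.022},
  {"tx": 0,"ty": -0.004,"tz": 0.0065,"ax": 0,"ay": 0,"az": 0,"gripper": 0.022},
  {"tx": 0,"ty": 0,"tz": 0,"ax": 0,"ay": 0,"az": 0,"gripper": 0.022},
])

```text
clock: 29.6
ee_pos: [0.5863, 0.1823, 0.1161]
orientation: [0.451, -0.45, 0.545, -0.545]
wrist_force: [-4.7, 1.8, 3.7]
gripper_width: 0.0219
```

```bash
python3 st.py; python3 w.py wrist w18
```

```text
t 29.6 F xyz mm [  1.1 156.1 116.1] fF [-4.9  0.8  3.7] w 21.9 Rf [[0.002, 0.001, 1.0], [-1.0, 0.002, 0.002], [-0.002, -1.0, 0.001]]
29.6 [0.5863 0.1823 0.1161] [-4.67  1.75  3.73] 0.021878156361703958 [ 0.2   0.51 -0.02  1.04  0.    1.96]
[[-0.188  0.001  0.982]
 [-0.982  0.002 -0.188]
 [-0.002 -1.     0.001]]
```

View pics/w18.png

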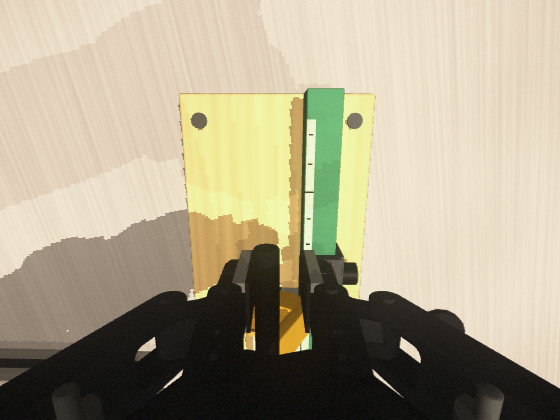

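Call:
arm_command([
  {"tx": 0,"ty": -0.0035,"tz": 0.0075,"ax": 0,"ay": 0,"az": 0,"gripper": 0.022},
  {"tx": 0,"ty": -0.003,"tz": 0.008,"ax": 0,"ay": 0,"az": 0,"gripper": 0.022},
  {"tx": 0,"ty": -0.002,"tz": 0.008,"ax": 0,"ay": 0,"az": 0,"gripper": 0.022},
  {"tx": 0,"ty": -0.001,"tz": 0.008,"ax": 0,"ay": 0,"az": 0,"gripper": 0.022},
  {"tx": 0,"ty": 0,"tz": 0.008,"ax": 0,"ay": 0,"az": 0,"gripper": 0.022},
  {"tx": 0,"ty": 0.0005,"tz": 0.008,"ax": 0,"ay": 0,"az": 0,"gripper": 0.022},
  {"tx": 0,"ty": 0.001,"tz": 0.006,"ax": 0,"ay": 0,"az": 0,"gripper": 0.022},
  {"tx": 0,"ty": 0,"tz": 0,"ax": 0,"ay": 0,"az": 0,"gripper": 0.022},
])

```text
clock: 30.45
ee_pos: [0.6394, 0.1708, 0.1219]
orientation: [-0.45, 0.45, -0.545, 0.546]
wrist_force: [0.4, -0.3, -0.1]
gripper_width: 0.022
```

```bash
python3 st.py; python3 w.py wrist w19
```

```text
t 30.45 F xyz mm [ 55.5 154.9 121.9] fF [ 0.5 -0.2 -0.1] w 22.0 Rf [[0.001, 0.001, 1.0], [-1.0, -0.0, 0.001], [0.0, -1.0, 0.001]]
30.45 [0.6394 0.1708 0.1219] [ 0.4  -0.33 -0.11] 0.02196791742745872 [ 0.17  0.6   0.15  1.12 -0.    1.93]
[[-0.19   0.001  0.982]
 [-0.982 -0.001 -0.19 ]
 [ 0.    -1.     0.001]]
```

View pics/w19.png

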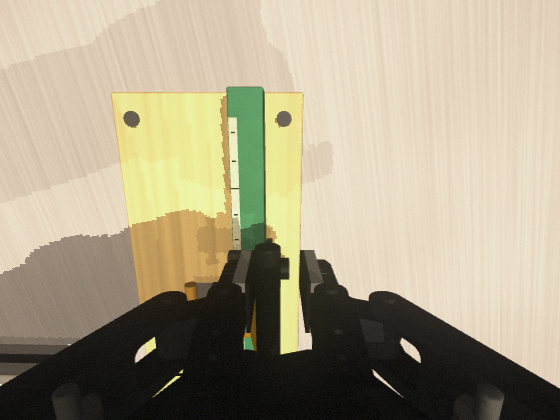

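Call:
arm_command([
  {"tx": 0,"ty": 0,"tz": -0.004,"ax": 0,"ay": 0,"az": 0,"gripper": 0.03},
  {"tx": 0,"ty": 0,"tz": 0,"ax": 0,"ay": 0,"az": 0,"gripper": 0.03},
  {"tx": 0,"ty": -0.03,"tz": 0,"ax": 0,"ay": 0,"az": 0,"gripper": 0.03},
  {"tx": 0,"ty": -0.04,"tz": 0,"ax": 0,"ay": 0,"az": 0,"gripper": 0.03},
  {"tx": 0,"ty": -0.04,"tz": 0,"ax": 0,"ay": 0,"az": 0,"gripper": 0.03},
  {"tx": 0,"ty": 0,"tz": -0.045,"ax": 0,"ay": 0,"az": 0,"gripper": 0.03},
  {"tx": 0,"ty": 0,"tz": -0.045,"ax": 0,"ay": 0,"az": 0,"gripper": 0.03},
  {"tx": 0,"ty": 0,"tz": 0,"ax": 0,"ay": 0,"az": 0,"gripper": 0.03},
])

```text
clock: 31.3
ee_pos: [0.5377, 0.1894, 0.231]
orientation: [0.448, -0.454, 0.546, -0.543]
wrist_force: [-0.0, -0.5, 0.1]
gripper_width: 0.0299
```

```bash
python3 st.py; python3 w.py wrist w20;python3 w.py top t20;python3 w.py scene s20
python3 - <<'E'
from h import *
c=load('t20');cv2.imwrite('pics/t20c.png',cv2.resize(c['color'][155:255,175:375,::-1],None,fx=4,fy=4,interpolation=cv2.INTER_CUBIC))
E
```

```text
t 31.3 F xyz mm [-47.8 153.8 231. ] fF [ 0.1 -0.5  0.1] w 29.9 Rf [[0.005, -0.008, 1.0], [-1.0, -0.003, 0.004], [0.003, -1.0, -0.009]]
31.3 [0.5377 0.1894 0.231 ] [-0.01 -0.49  0.15] 0.02991070554311457 [0.23 0.38 0.08 1.28 0.   1.98]
[[-0.186 -0.009  0.983]
 [-0.983 -0.001 -0.186]
 [ 0.003 -1.    -0.009]]
31.35 [0.5415 0.1893 0.2319] [ 0.77  0.79 -0.46] 0.02999975825114076 [ 0.23  0.38  0.08  1.28 -0.    1.98]
[[-0.187 -0.004  0.982]
 [-0.982 -0.001 -0.187]
 [ 0.002 -1.    -0.004]]
31.4 [0.5442 0.1892 0.2325] [0.71 0.11 0.78] 0.0298329239423997 [ 0.22  0.38  0.09  1.28 -0.    1.98]
[[-0.188 -0.     0.982]
 [-0.982 -0.001 -0.188]
 [ 0.001 -1.    -0.   ]]
```

View pics/w20.png

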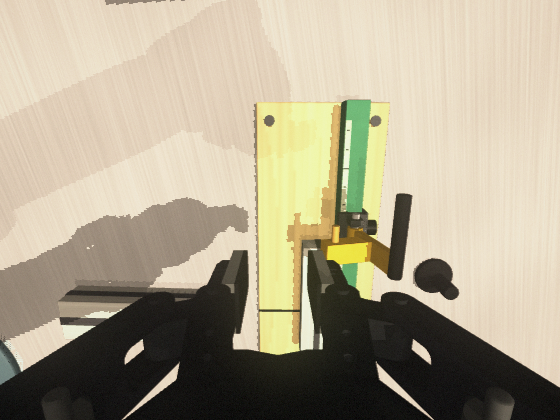

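View pics/t20c.png

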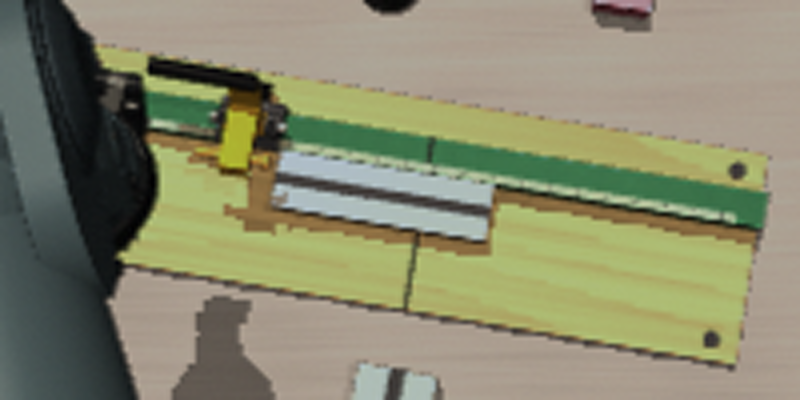

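View pics/s20.png

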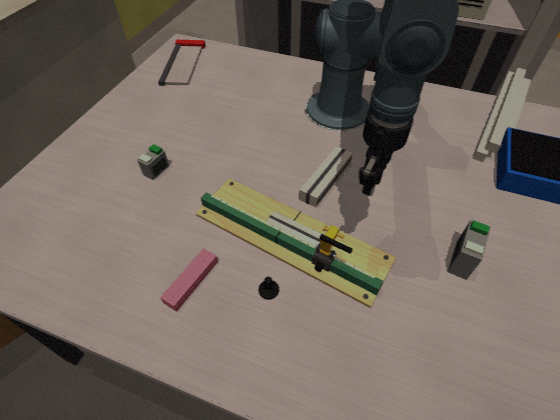

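Call:
arm_command([
  {"tx": 0.04,"ty": -0.02,"tz": 0,"ax": 0,"ay": 0,"az": 0,"gripper": 0.03},
  {"tx": 0.045,"ty": 0,"tz": 0,"ax": 0,"ay": 0,"az": 0,"gripper": 0.03},
  {"tx": 0.045,"ty": 0,"tz": 0,"ax": 0,"ay": 0,"az": 0,"gripper": 0.03},
  {"tx": 0.045,"ty": 0,"tz": 0,"ax": 0,"ay": 0,"az": 0,"gripper": 0.03},
  {"tx": 0.02,"ty": 0,"tz": 0,"ax": 0,"ay": 0,"az": 0,"gripper": 0.03},
  {"tx": 0,"ty": 0,"tz": 0,"ax": 0,"ay": 0,"az": 0,"gripper": 0.03},
  {"tx": 0,"ty": 0,"tz": 0,"ax": 0,"ay": 0,"az": 0,"gripper": 0.03},
  {"tx": 0,"ty": 0,"tz": 0,"ax": 0,"ay": 0,"az": 0,"gripper": 0.03},
])

```text
clock: 32.25
ee_pos: [0.5099, -0.0019, 0.2526]
orientation: [-0.451, 0.45, -0.545, 0.545]
wrist_force: [0.8, -0.2, 1.0]
gripper_width: 0.0302
```

```bash
python3 st.py; python3 w.py wrist w21
python3 - <<'E'
from h import *
c=load('w21');cv2.imwrite('pics/w21c.png',cv2.resize(c['color'][0:280,220:420,::-1],None,fx=2.1,fy=2.1,interpolation=cv2.INTER_CUBIC))
E
```

```text
t 32.25 F xyz mm [-38.7 -39.3 252.6] fF [ 0.8 -0.   1. ] w 30.2 Rf [[0.002, 0.001, 1.0], [-1.0, 0.0, 0.002], [-0.0, -1.0, 0.001]]
32.25 [ 0.5099 -0.0019  0.2526] [ 0.77 -0.15  1.04] 0.03024149689251612 [-0.13  0.24 -0.06  1.27  0.    1.63]
[[-0.188  0.001  0.982]
 [-0.982  0.    -0.188]
 [-0.    -1.     0.001]]
```

View pics/w21c.png

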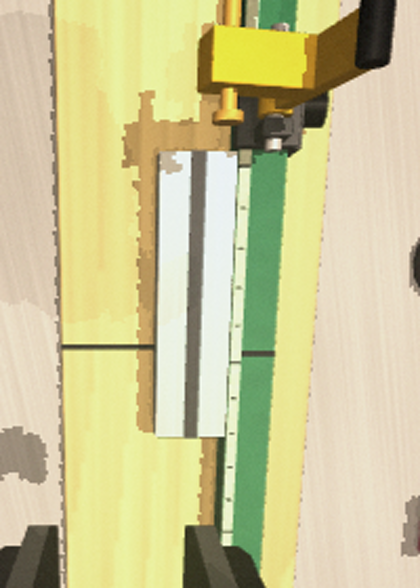

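Run:
```python
from h import *
c=load('w21');yaw=-.19164;o=np.array([.5554,.0293]);ex=np.array([np.cos(yaw),np.sin(yaw)]);ey=np.array([-ex[1],ex[0]])
F=lambda p,z:(lambda p:(np.array([(p[:2]-o)@ex,(p[:2]-o)@ey])*1e3).round(1))(cast(c,un(p,220,0,2.1),z))
print([F(p,.042) for p in((158,151),(238,151),(226,437),(155,437))],'fence',F((239,165),.042),F((225,437),.042))
print('rod',F((358,62),.137),F((393,62),.137))
```

```text
[array([-20.9,  88. ]), array([19.8, 88. ]), array([ 20.5, -62. ]), array([-20.1, -62.1])] fence [20.6 81.5] [ 19.9 -62. ]
rod [ 45.5 101.7] [ 58.1 101.7]
```

```bash
python3 -c "
from bench import workorder;print(workorder.hand_in())"
```

```text
the job is handed in; nothing more can be done
None
```

The job is done and handed in at about 32 s on the robot's clock; the hand-in gives no verdict.

- **Stop down:** I flipped the stop down and seated it with a press that peaked at about 20 N. While gripping the rod on the way down I pulled it outward with about 18 N. Both are close to the 22 N limit but under it.
- **Gauging:** I pushed the bar to the fence, then along it to the brass screw. The first press held about 8 N for about 1 s, but a camera check showed a possible gap of up to 1 mm at the fence. I pushed the bar flush again and repeated the end press at 7–8.6 N for about 0.8 s. The gap then measured about 0.4 mm, one pixel.
- **Stop up:** I flipped the stop back up to about 1.83 rad, with a peak force of about 17 N on the rod. I then released it and moved clear.

**Last checks:**
- The wrist picture shows the bar along the fence, with its side measuring 19.8 to 20.5 mm against the 20 mm face.
- The gauged end measures y = 88.0 mm, against about 88.5 mm worked out from the touch; that is within camera error.
- The last scene picture showed the power supply, relay, levelling foot, pink bar and larger bar where they were at the start, and the robot is touching nothing.

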